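# Date-stamp the stored cartons and pack them for delivery

## Task

Get every carton out of the tight rack: tip each one forward by its top rear edge until it leans on the front rail, then grip it by its leaning upper part and draw it out slantwise (do not lift it out upright). Stand each upright in a bay of its own in the dating press; when all are in, press the pedal fully down to its stop for a moment and let it come back up. Then stand all the cartons upright in the delivery caddy, one to a compartment, without knocking a carton over or disturbing the jug or the sugar pourer.

Things in the scene. Friction and masses are not known exactly. Their poses are not given: they have to be found in the camera images.
- carton_green: slim stiff carton with a green band, a closed rigid box 88 (x, depth) x 38 (y, thickness) x 180 (z) mm, about 0.2 kg; origin at the centre of its underside, z up through its top, -x is the front (spine) face; absent in some starts
- carton_red: slim stiff carton with a brick-red band, a closed rigid box 88 (x, depth) x 38 (y, thickness) x 180 (z) mm, about 0.2 kg; origin at the centre of its underside, z up through its top, -x is the front (spine) face; absent in some starts
- carton_blue: slim stiff carton with a blue band, a closed rigid box 88 (x, depth) x 38 (y, thickness) x 180 (z) mm, about 0.2 kg; origin at the centre of its underside, z up through its top, -x is the front (spine) face; absent in some starts
- carton_yellow: slim stiff carton with a yellow band, a closed rigid box 88 (x, depth) x 38 (y, thickness) x 180 (z) mm, about 0.2 kg; origin at the centre of its underside, z up through its top, -x is the front (spine) face; absent in some starts
- rack: fixed plywood rack; origin under its centre, front faces its -x, z up. Four slots along y, 41 mm wide at 47 mm spacing; 6 mm dividers up to z = 171 mm (x -49 to +49). Cartons stand on its 6 mm floor at x = 0, tops at z = 186; the back board is only 70 mm high. Foot lip 8 mm high at x = -51; 10 mm steel rest rail across the front, axis at x = -111, z = 95
- rack_slot0 (a point): floor centre of rack slot 0 (counted towards the rack's +y). A carton tipped forward about its foot balances at about 0.45 rad; short of that it falls back upright, beyond it falls on the rest rail and stays leaning about 0.6 rad towards -x, its top out in front of the dividers
- rack_slot1 (a point): floor centre of rack slot 1 (counted towards the rack's +y)
- rack_slot2 (a point): floor centre of rack slot 2 (counted towards the rack's +y)
- rack_slot3 (a point): floor centre of rack slot 3 (counted towards the rack's +y)
- press: fixed grey dating press; origin under the centre of its three bays, front faces -x, z up; bay floor at z = 14 mm, walls up to z = 50. Bays 100 (x) x 50 (y) mm inside, 74 mm apart along y. Rubber stamps at x = 78, z = 62 to 88 come forward 30 mm as the pedal goes down; housing behind (x 110 to 150) 114 mm high
- press_bay0 (a point): floor centre of press bay 0 (counted towards the press's +y)
- press_bay1 (a point): floor centre of press bay 1 (counted towards the press's +y)
- press_bay2 (a point): floor centre of press bay 2 (counted towards the press's +y)
- pedal (a joint): press pedal, rad: 0 up (at rest), 0.34 fully down on its stop; a spring returns it. Hinged 72 mm in front of the press's origin, 34 mm above the counter, it stands out to -x, its free end 0.36 rad raised. Needs about 4 N at the rubber pad to start and 9 N at the stop
- pedal_pad (a point): centre of the top of the pedal's ribbed black rubber pad (44 x 54 mm), about 78 mm out from the hinge; moves with the pedal, some 27 mm down at the stop
- caddy: loose light-wood delivery caddy, 116 (x) x 228 (y) x 51 (z) mm, 0.9 kg; origin under its centre, floor and walls 6 mm, three open compartments 104 (x) x 68 (y) mm side by side along y
- caddy_bay0 (a point): floor centre of caddy compartment 0 (counted towards the caddy's +y)
- caddy_bay1 (a point): floor centre of caddy compartment 1 (counted towards the caddy's +y)
- caddy_bay2 (a point): floor centre of caddy compartment 2 (counted towards the caddy's +y)
- milk_jug: steel milk jug, 72x94x80 mm, a bystander; origin under its centre
- sugar_pourer: sugar pourer, 72x72x167 mm, a bystander; origin under its centre
Things that resemble listed ones, but are neither listed nor needed, are in the scene too. Leave any turquoise look-alike of the carton_green alone.

How it is judged (in metres and radians):
On the way, in this order (a step that is already met when the one before it is completed fails the run):
1. all cartons stand upright in the press bays (x of carton_green in the frame of press between -0.02 and 0.02 m and y of carton_green in the frame of press between -0.1 and 0.1 m and z of carton_green in the frame of press between 0.004 and 0.022 m and angle between each of carton_green, carton_red, carton_blue, carton_yellow's own z axis and vertical below 0.12 rad and x of carton_red in the frame of press between -0.02 and 0.02 m and y of carton_red in the frame of press between -0.1 and 0.1 m and z of carton_red in the frame of press between 0.004 and 0.022 m and x of carton_blue in the frame of press between -0.02 and 0.02 m and y of carton_blue in the frame of press between -0.1 and 0.1 m and z of carton_blue in the frame of press between 0.004 and 0.022 m and x of carton_yellow in the frame of press between -0.02 and 0.02 m and y of carton_yellow in the frame of press between -0.1 and 0.1 m and z of carton_yellow in the frame of press between 0.004 and 0.022 m), for 0.2 s.
2. the pedal is on its stop with all cartons still in the bays (all of step 1 and value of joint pedal above 0.31 rad), for 0.2 s.
At the end, for the whole second after the job is handed in: every carton present stands upright (within 0.12 rad) on the floor of the caddy, at rest; the pedal is back up (below 0.04 rad) (x of carton_green in the frame of caddy between -0.03 and 0.03 m and y of carton_green in the frame of caddy between -0.11 and 0.11 m and z of carton_green in the frame of caddy between -0.004 and 0.014 m and angle between each of carton_green, carton_red, carton_blue, carton_yellow's own z axis and vertical below 0.12 rad and linear speed of each of carton_green, carton_red, carton_blue, carton_yellow below 0.05 m/s and x of carton_red in the frame of caddy between -0.03 and 0.03 m and y of carton_red in the frame of caddy between -0.11 and 0.11 m and z of carton_red in the frame of caddy between -0.004 and 0.014 m and x of carton_blue in the frame of caddy between -0.03 and 0.03 m and y of carton_blue in the frame of caddy between -0.11 and 0.11 m and z of carton_blue in the frame of caddy between -0.004 and 0.014 m and x of carton_yellow in the frame of caddy between -0.03 and 0.03 m and y of carton_yellow in the frame of caddy between -0.11 and 0.11 m and z of carton_yellow in the frame of caddy between -0.004 and 0.014 m and value of joint pedal below 0.04 rad); the robot touches nothing.
It fails at once if a carton is knocked flat (tilted over 1.1 rad) (angle between any of carton_green, carton_red, carton_blue, carton_yellow's own z axis and vertical above 1.1 rad).
It fails at once if a carton is lifted out of its rack slot upright instead of leaning ((x of carton_green in the frame of rack between -0.04 and 0.08 m and y of carton_green in the frame of rack between -0.1 and 0.1 m and z of carton_green in the frame of rack between 0.04 and 0.14 m and angle between carton_green's own z axis and vertical below 0.2 rad) or (x of carton_red in the frame of rack between -0.04 and 0.08 m and y of carton_red in the frame of rack between -0.1 and 0.1 m and z of carton_red in the frame of rack between 0.04 and 0.14 m and angle between carton_red's own z axis and vertical below 0.2 rad) or (x of carton_blue in the frame of rack between -0.04 and 0.08 m and y of carton_blue in the frame of rack between -0.1 and 0.1 m and z of carton_blue in the frame of rack between 0.04 and 0.14 m and angle between carton_blue's own z axis and vertical below 0.2 rad) or (x of carton_yellow in the frame of rack between -0.04 and 0.08 m and y of carton_yellow in the frame of rack between -0.1 and 0.1 m and z of carton_yellow in the frame of rack between 0.04 and 0.14 m and angle between carton_yellow's own z axis and vertical below 0.2 rad)).
It fails at once if the jug or the sugar pourer is moved over 4 cm or tipped (distance of any of milk_jug, sugar_pourer from where it was at the start of the episode above 0.04 m or angle between any of milk_jug, sugar_pourer's own z axis and vertical above 0.5 rad).
Of carton_green, carton_red, carton_blue, carton_yellow only 2 to 3 are there at a start; the rules pass over those that are not, and their reading is None.
At some moment in a run one of caddy may be knocked a few centimetres aside while the robot is not near it.
It also fails if it takes over 210 s, if anything falls off the work surface, if the arm or the gripper's body presses on something with over 40 N, if the wrist force passes 120 N, or if a joint passes its speed limit or range.

## Robot

A 7-joint arm with a two-finger parallel gripper is mounted at the origin on a cart in front of the work surface, level with it; the furniture and walls round the work are solid. World frame = base frame: x ahead of the robot, y to its left, z up, the work surface at z = 0. Lengths are in mm, angles in rad, forces in N, time in s.
With the tool pointing down it reaches from about 400 to 875 mm from the base axis. Payload 4.4 kg.
Tool frame: the origin (TCP) lies at the very end of the fingers, on their centre line; the grasp point (between the pads) lies 19 mm behind it (ctrl.pinch_z is the distance from the TCP to the grasp point, in mm); z points along the fingers, y is the direction in which the jaws open and shut (so a half turn about z gives the same grasp; the last joint's range is limited). The gripper opens to 85 mm and grips with 20 to 120 N. Pads are 22 mm wide; open, the fingers measure 114 mm over their backs; the gripper's body (76 mm by 85 mm) begins 54 mm behind the grasp point. The pads swing forward as they close: fully open they stand 13 mm farther back than shut.
Start: joints at [1.061, 0.628, 0.038, 1.517, -0.027, 0.996, -0.02], TCP at [279.122, -587.034, 231.313] pointing down, gripper open.
Joint ranges: [-3.06, 3.06], [-0.37, 2.12], [-1.25, 1.32], [0.18, 2.47], [-1.1, 4.24], [0.23, 1.98], [-2.94, 2.94]. Speed limits (rad/s): [2.57, 2.57, 3.14, 3.14, 3.14, 3.14, 3.14].

## Interface

Orientations are given as a unit quaternion [x, y, z, w].
In Python, from rig import ctrl, eyes, workorder gives the robot as it stands. The module is installed in compiled form; this text tells all that it offers.
- The arm moves only by the shell command python3 -m creep 'ROWS' [FORCE]. ROWS is JSON, a list of rows, each a list of 3 entries, a list of its own where there are three numbers: the shift along the tool's x, y, z in mm, then the turn about the tool's z in degrees, then the finger opening in mm, from 0 to 85.4. In form: [[[dx, dy, dz], spin, hand], ...]. A call has 1 to 20 rows; each row is the pose to reach, as a shift and turn from the pose commanded when the call began, along the tool's axes at that moment; what a row does not reach only later rows make up. A row lasts 1/12 s, in which the tool goes at most 41.7 mm and 7.16 degrees, less where a joint would pass 70% of its speed; a pose out of reach is approached as far as the arm can. A call with a gripper value outside its range is refused whole. The fingers move at their own pace and stop on an object; FORCE is the grip in N (left out, the last holds). Time passes only in rows, so rows that repeat a pose let the fingers close. It gives the time, the measured TCP pose, the force and the opening at its end, in the units of the state.
- ctrl.read_state(): the state, without advancing time (a new reading comes with each control period).
- eyes.read_camera(name): name is "scene" or "top" or "wrist"; returns the picture (480x640x3 uint8, red, green, blue); there is no depth.
- eyes.camera_params(name): a dict with "vertical_fov" (degrees; the focal length in pixels is half the picture's height over the tangent of half this angle, whatever the lens; pixels are square), "cx", "cy" (the principal point, pixels), "k1" (the pictures are not rectified: a ray, as slopes to the right and down, at radius r is drawn at 1 + k1 r^2 times it, then the intrinsics apply), "pose" (4x4, takes a point from camera to world coordinates). Camera axes: x right, y down, z forward; pixel columns grow to the right and rows downward; lengths in mm; the calibration is good to about 2 mm. A picture is of the moment at which its call begins: read the wrist's pose just before it. camera_params takes no time and is no camera call; for the wrist camera it gives the pose at the moment of the call.
- workorder.finish_job(): hands the job in, once; it reports no verdict.
The state is a dict: "clock": time; "joint_pos": joint angles; "joint_vel": joint speeds; "joint_efforts": joint torques, N m; "ee_pos": TCP position; "orientation": TCP orientation; "ft_force": force on the tool from outside, world axes, zero at the start; "ft_torque": the same for the moment, N m; "opening": opening from 0.0 (shut) to 1.0 (fully open).
Only numpy, scipy, OpenCV 4.12 (cv2) and the standard library are available. Lean on these libraries where they do the work, as an engineer would, in place of code of your own. Each camera call takes 0.05 s, during which the arm holds its last target. There are 200 camera calls.

## Working session

There is one attempt and no reset: what is moved stays moved. The work goes in short steps, Python scripts to look and compute and a shell command to move; the robot and the scene stay as the last step left them, time stands still between calls to the robot, and variables do not carry over. Pictures are saved under pics/ and viewed, about 12 in all and at most 16, crops included, and the job is handed in when it is done.

```bash
mkdir -p pics; python3 - <<'E'
from rig import ctrl, eyes
import cv2, numpy as np
print(ctrl.read_state())
for n in ("scene","top"):
    im=eyes.read_camera(n); cv2.imwrite(f"pics/{n}0.png",im[...,::-1])
    p=eyes.camera_params(n); print(n,{k:(np.round(v,3).tolist() if k=="pose" else v) for k,v in p.items()})
E
```

```text
{'clock': 0.0, 'joint_pos': array([ 1.06121035,  0.62931891,  0.03847779,  1.51835862, -0.02703275,
        0.99632232, -0.02003469]), 'joint_vel': array([-1.39903070e-03, -2.20698417e-03, -6.74038049e-04,  1.61990922e-04,
        1.07814215e-04, -1.59328253e-03, -2.97220204e-05]), 'joint_efforts': array([-1.16331736e-03, -5.63414598e+01,  1.22581411e+00, -1.93450963e+01,
        1.10399147e-02,  1.02963770e-02,  9.73337166e-06]), 'ee_pos': array([ 278.83269677, -586.46374006,  230.41039171]), 'orientation': array([ 9.75491104e-01,  2.20036847e-01, -2.16121258e-04, -9.19095451e-04]), 'ft_force': array([ 0.44670522,  0.18908829, -0.01492652]), 'ft_torque': array([-0.00055335, -0.02169041, -0.02828511]), 'opening': 0.998237029399242}
scene {'vertical_fov': 46.093391937100336, 'cx': 327.0452677518482, 'cy': 241.82676877236275, 'k1': -0.031501474991774005, 'pose': [[0.137, -0.535, 0.834, -847.173], [-0.99, -0.059, 0.125, -188.266], [-0.018, -0.843, -0.538, 975.313], [0.0, 0.0, 0.0, 1.0]]}
top {'vertical_fov': 45.261973962551735, 'cx': 321.8276185146697, 'cy': 238.7596221122449, 'k1': 0.020643087678641252, 'pose': [[0.27, -0.817, 0.509, -276.932], [-0.963, -0.229, 0.143, -221.056], [0.0, -0.529, -0.849, 1462.002], [0.0, 0.0, 0.0, 1.0]]}
```

View pics/scene0.png

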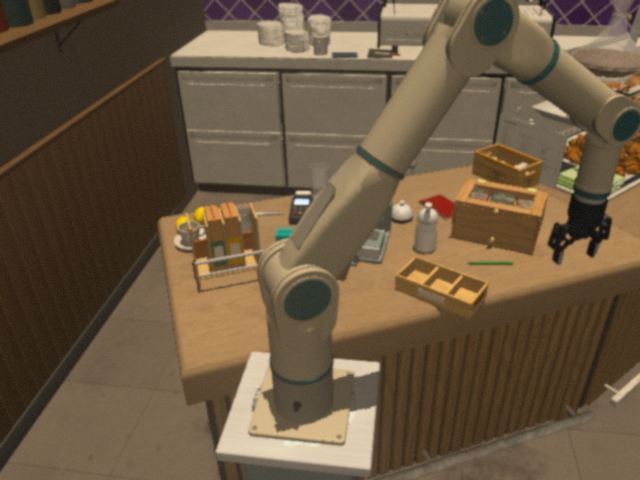

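View pics/top0.png

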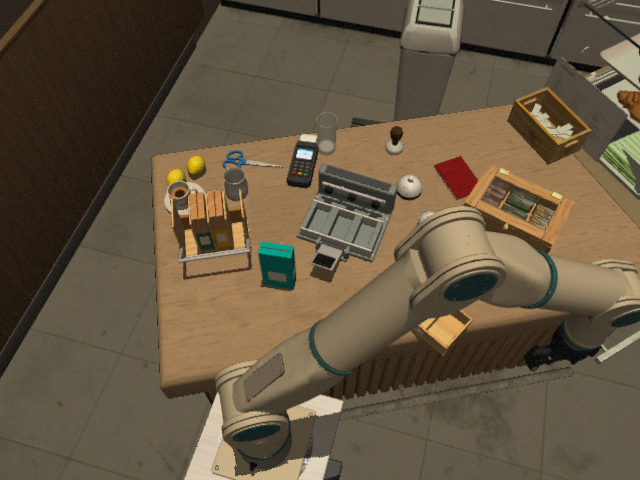

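Two overview images: the rack with cartons is at left (top view ~(212,225)) and the press is at centre (345,215). The caddy is at scene (440,285), the pourer at scene (427,228), and the turquoise decoy at top (278,265). I'll zoom in for precise corners.

```bash
cat > h.py <<'E'
import numpy as np, cv2
from rig import ctrl, eyes
def cal(n):
    p=eyes.camera_params(n); f=240/np.tan(np.radians(p["vertical_fov"]/2))
    return np.array(p["pose"]),f,p["cx"],p["cy"],p["k1"]
def ray(n,u,v,c=None):
    T,f,cx,cy,k=c or cal(n); d=np.array([(u-cx)/f,(v-cy)/f]); s=d.copy()
    for _ in range(20): s=d/(1+k*(s@s))
    w=T[:3,:3]@np.array([*s,1]); return T[:3,3],w/np.linalg.norm(w)
def onz(n,u,v,z,c=None):
    o,w=ray(n,u,v,c); return o+w*(z-o[2])/w[2]
def proj(n,P,c=None):
    T,f,cx,cy,k=c or cal(n); q=np.linalg.inv(T)@np.array([*P,1]); s=q[:2]/q[2]; s=s*(1+k*(s@s)); return s*f+[cx,cy]
def crop(n,im,x0,y0,x1,y1,s,name):
    cv2.imwrite(f"pics/{name}.png",cv2.resize(im[y0:y1,x0:x1,::-1],None,fx=s,fy=s,interpolation=cv2.INTER_CUBIC))
def tool(dx,dy,dz=0):
    "world shift -> tool shift"
    from scipy.spatial.transform import Rotation as R
    return R.from_quat(ctrl.read_state()["orientation"]).inv().apply([dx,dy,dz])
E
python3 - <<'E'
import cv2
for n,b in (("top",(150,130,410,310)),("scene",(170,150,500,330))):
    im=cv2.imread(f"pics/{n}0.png"); x0,y0,x1,y1=b
    s=3 if n=="top" else 2.4
    cv2.imwrite(f"pics/{n}0c.png",cv2.resize(im[y0:y1,x0:x1],None,fx=s,fy=s,interpolation=cv2.INTER_CUBIC))
E
```

```text
(no output)
```

View pics/top0c.png

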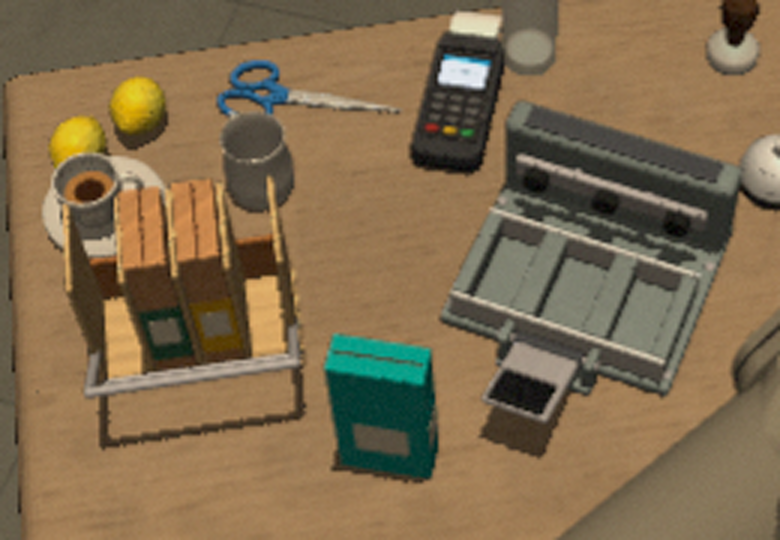

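View pics/scene0c.png

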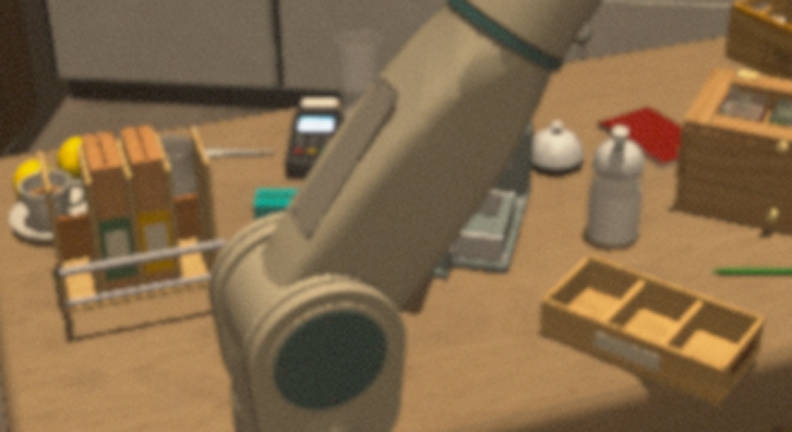

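```bash
python3 - <<'E'
from h import *
np.set_printoptions(precision=0,suppress=True)
T=lambda u,v,z:onz("top",150+u/3,130+v/3,z)
S=lambda u,v,z:onz("scene",170+u/2.4,150+v/2.4,z)
L={"railL":T(92,388,95),"railR":T(298,361,95),"gRL":T(118,191,186),"gRR":T(160,187,186),"yRL":T(171,184,186),"yRR":T(212,181,186),
"gFL":T(125,270,186),"yFR":T(226,262,186),"pFL":T(450,297,50),"pFR":T(662,366,50),"pRL":T(497,210,50),"pRR":T(700,272,50),
"hFL":T(512,107,114),"hFR":T(738,168,114),"pad":T(523,392,62),"jug":T(258,195,0),
"railL_s":S(62,270,95),"railR_s":S(222,244,95),"ygRRtop_s":S(155,127,186),
"cRL":S(590,262,51),"cFL":S(543,305,51),"cFR":S(722,385,51),"cRR":S(762,322,51),"pour":S(613,225,0),"decoyT":T(380,355,180)}
for k,v in L.items(): print(k,v)
a=L["railL"]-L["railR"]; print(np.linalg.norm(a),np.degrees(np.arctan2(a[1],a[0]))-90)
for p,q in (("pFL","pFR"),("pRL","pRR"),("hFL","hFR"),("cFL","cFR"),("cRL","cRR"),("gRL","gRR"),("yRL","yRR"),("gFL","gRL"),("yFR","yRR")):
    a=L[p]-L[q]; print(p,q,np.linalg.norm(a),np.degrees(np.arctan2(a[1],a[0]))-90)
E
```

```text
railL [375. 363.  95.]
railR [453. 192.  95.]
gRL [531. 383. 186.]
gRR [546. 348. 186.]
yRL [552. 340. 186.]
yRR [565. 305. 186.]
gFL [452. 344. 186.]
yFR [484. 260. 186.]
pFL [586.  87.  50.]
pFR [ 565. -129.   50.]
pRL [698.  72.  50.]
pRR [ 680. -141.   50.]
hFL [780.  79. 114.]
hFR [ 766. -154.  114.]
pad [496. -12.  62.]
jug [684. 328.  -0.]
railL_s [372. 363.  95.]
railR_s [445. 191.  95.]
ygRRtop_s [556. 294. 186.]
cRL [ 521. -242.   51.]
cFL [ 427. -189.   51.]
cFR [ 304. -382.   51.]
cRR [ 422. -435.   51.]
pour [ 687. -274.    0.]
decoyT [433. 100. 180.]
187.8232465370219 24.440880011882342
pFL pFR 217.39559696522207 -5.357387623616219
pRL pRR 213.4511677104706 -4.8732198587291435
hFL hFR 233.21050266015828 -3.3774988366014753
cFL cFR 229.05826182576433 -32.41044817563453
cRL cRR 217.24823764404826 -27.18589444243247
gRL gRR 38.10425411029982 22.570804210568568
yRL yRR 37.38024056676782 20.97775045165689
gFL gRL 88.4530342650154 -243.419159505926
yFR yRR 92.06786439694534 -241.2907679983302
```

Sizes check out: rail 188 mm, carton 38×88, press yaw ≈ −5°, rack yaw ≈ 24°, caddy about (418,−312) at yaw −30°. Green is in slot 2 and yellow in slot 1. First I go behind yellow with the hand shut.

```bash
cat >> h.py <<'E'
RO=np.array([511.,323.]);RY=np.radians(24)
PO=np.array([632.,-28.]);PY=np.radians(-5)
def fr(o,yaw,x,y): return o+np.array([np.cos(yaw)*x-np.sin(yaw)*y,np.sin(yaw)*x+np.cos(yaw)*y])
def to(P):
    s=ctrl.read_state(); e=s["ee_pos"]; d=np.array(P)-e
    from scipy.spatial.transform import Rotation as R
    x=R.from_quat(s["orientation"]).as_matrix()[:,0]
    print("ee",e.round(1),"shift",tool(*d).round(1),"yaw",np.degrees(np.arctan2(x[1],x[0])).round(1),"F",s["ft_force"].round(1),"t",round(s["clock"],1),"op",round(85.4*s["opening"],1))
E
python3 - <<'E'
from h import *
to([*fr(RO,RY,67,-23.5),260])
E
```

```text
ee [ 278.9 -586.5  230.5] shift [ 666.5 -696.7  -28.4] yaw 25.4 F [ 0.  -0.9 -0.3] t 0.1 op 85.7
```

```bash
python3 -m creep '[[[0,0,-60],1,0],[[0,0,-90],1,0],[[666,-697,-90],1,0],[[666,-697,-90],1,0],[[666,-697,-90],1,0],[[666,-697,-90],1,0],[[666,-697,-90],1,0],[[666,-697,-90],1,0],[[666,-697,-90],1,0],[[666,-697,-90],1,0],[[666,-697,-90],1,0],[[666,-697,-90],1,0],[[666,-697,-90],1,0],[[666,-697,-90],1,0],[[666,-697,-90],1,0],[[666,-697,-90],1,0],[[666,-697,-90],1,0],[[666,-697,-90],1,0],[[666,-697,-90],1,0],[[666,-697,-90],1,0]]' 
python3 - <<'E'
from h import *
to([*fr(RO,RY,67,-23.5),230])
E
```

```text
clock: 1.77
ee_pos: [514.2, 127.0, 319.7]
orientation: [0.977, 0.212, -0.0, 0.0]
ft_force: [0.7, -0.3, -0.2]
opening: -0.001
ee [514.2 127.  319.7] shift [ 145.  -155.8   89.6] yaw 24.4 F [ 0.7 -0.3 -0.2] t 1.8 op -0.1
```

```bash
python3 -m creep '[[[145,-156,30],0,0],[[145,-156,30],0,0],[[145,-156,30],0,0],[[145,-156,30],0,0],[[145,-156,30],0,0],[[145,-156,60],0,0],[[145,-156,90],0,0],[[145,-156,90],0,0],[[145,-156,90],0,0]]' 
python3 - <<'E'
from h import *
to([*fr(RO,RY,67,-23.5),178])
for n in("wrist","top"): im=eyes.read_camera(n); cv2.imwrite(f"pics/{n}1.png",im[...,::-1]); I=im
crop("top",I,150,130,350,280,3,"top1c")
p=eyes.camera_params("wrist"); print(p)
E
```

```text
clock: 2.52
ee_pos: [580.7, 326.0, 228.0]
orientation: [0.977, 0.211, -0.002, 0.001]
ft_force: [0.3, -0.0, 0.3]
opening: -0.003
ee [580.7 326.  228. ] shift [ 2.4 -2.2 50. ] yaw 24.4 F [ 0.3 -0.   0.3] t 2.5 op -0.3
{'vertical_fov': 59.55743432048596, 'cx': 309.94325965588786, 'cy': 239.27644803895853, 'k1': -0.04475083225308576, 'pose': array([[ 4.12526796e-01, -8.61641287e-01, -2.95628035e-01,
         6.59814175e+02],
       [-9.10945193e-01, -3.90450641e-01, -1.33143356e-01,
         3.60794253e+02],
       [-7.06343310e-04,  3.24226139e-01, -9.45979340e-01,
         3.74904749e+02],
       [ 0.00000000e+00,  0.00000000e+00,  0.00000000e+00,
         1.00000000e+00]])}
```

View pics/top1c.png

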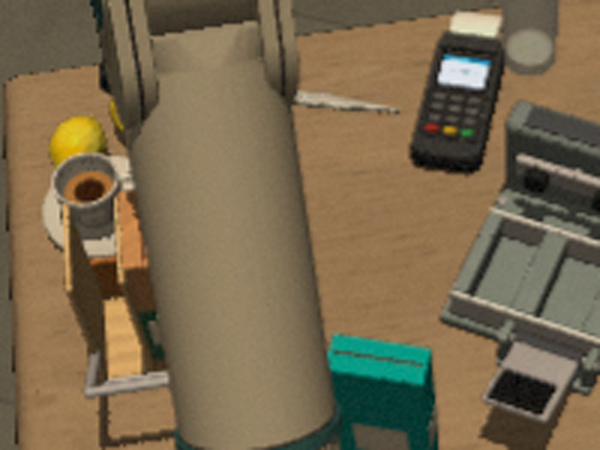

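View pics/wrist1.png

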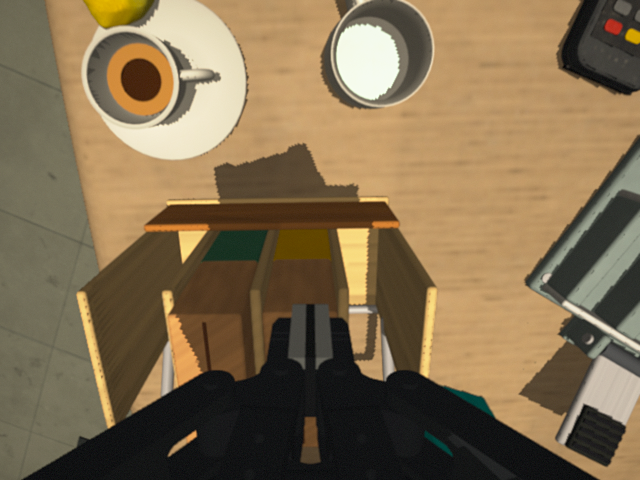

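Wrist view: the shut fingers at (312,310) are lined up with yellow (u≈265–340), and the green rear top edge is at v≈312. Checking rear edge positions by ray.

```bash
python3 - <<'E'
from h import *
for u,v in((178,314),(258,306),(265,306),(340,303)):
    P=onz("wrist",u,v,186); d=P[:2]-RO; c,s=np.cos(RY),np.sin(RY)
    print(P.round(0),"rack",(c*d[0]+s*d[1]).round(1),(-s*d[0]+c*d[1]).round(1))
e=ctrl.read_state()["ee_pos"];print(proj("wrist",e)); d=e[:2]-RO;print((c*d[0]+s*d[1]).round(1),(-s*d[0]+c*d[1]).round(1))
E
```

```text
[536. 379. 186.] rack 45.8 40.8
[558. 343. 186.] rack 50.8 -0.3
[559. 340. 186.] rack 50.8 -3.8
[576. 306. 186.] rack 52.8 -41.6
[307.92939122 324.4940014 ]
67.1 -25.7
```

```bash
python3 -m creep '[[[6,-3,10],0,0],[[6,-3,30],0,0],[[6,-3,50],0,0],[[6,-3,50],0,0],[[-10,-3,50],0,0],[[-20,-3,50],0,0],[[-30,-3,50],0,0],[[-40,-3,50],0,0],[[-50,-3,50],0,0],[[-60,-3,50],0,0],[[-70,-3,50],0,0],[[-78,-3,50],0,0],[[-86,-3,50],0,0],[[-94,-3,50],0,0],[[-102,-3,50],0,0],[[-106,-3,50],0,0],[[-106,-3,50],0,0]]' 
python3 -m creep '[[[0,0,-40],0,0],[[0,0,-80],0,0],[[60,0,-80],0,0],[[120,0,-80],0,0],[[160,0,-80],0,0],[[160,0,-80],0,0],[[160,0,-80],0,0]]' 
python3 - <<'E'
from h import *
to([*fr(RO,RY,72,23.5),228])
im=eyes.read_camera("wrist"); cv2.imwrite(f"pics/wrist2.png",im[...,::-1])
E
```

```text
clock: 4.03
ee_pos: [483.1, 285.6, 180.0]
orientation: [0.977, 0.212, -0.0, 0.0]
ft_force: [-0.1, -0.1, 0.3]
opening: -0.001
clock: 4.62
ee_pos: [635.4, 353.9, 257.4]
orientation: [0.978, 0.21, 0.002, -0.001]
ft_force: [-0.9, -0.7, -0.9]
opening: -0.001
ee [635.4 353.9 257.4] shift [-54.1 -46.1  29.2] yaw 24.3 F [-0.9 -0.7 -0.9] t 4.6 op -0.1
```

View pics/wrist2.png

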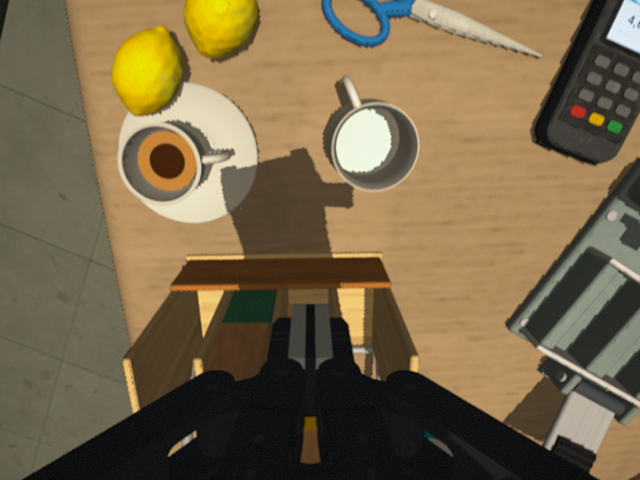

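Yellow's slot now shows bare floor at (310,295), so it tipped. Next I go above its leaning top with the hand open.

```bash
python3 - <<'E'
from h import *
to([*fr(RO,RY,-116,-23.5),257])
E
python3 -m creep '[[[0,0,-20],0,85],[[-60,0,-20],0,85],[[-230,0,-20],0,85],[[-230,0,-20],0,85],[[-230,0,-20],0,85],[[-230,0,-20],0,85],[[-230,0,-20],0,85],[[-230,0,-20],0,85],[[-230,0,-20],0,85]]' 
python3 - <<'E'
from h import *
to([*fr(RO,RY,-116,-23.5),134])
im=eyes.read_camera("wrist"); cv2.imwrite(f"pics/wrist3.png",im[...,::-1])
E
```

```text
ee [632.1 352.8 257.5] shift [-238.7    0.     0.5] yaw 24.3 F [0.1 0.2 0.2] t 4.7 op 0.3
clock: 5.42
ee_pos: [419.0, 256.4, 280.7]
orientation: [0.977, 0.212, 0.001, 0.0]
ft_force: [0.0, -0.1, -0.2]
opening: 0.998
ee [419.  256.4 280.7] shift [ -5.1  -0.  146.7] yaw 24.5 F [ 0.  -0.1 -0.2] t 5.4 op 85.2
```

View pics/wrist3.png

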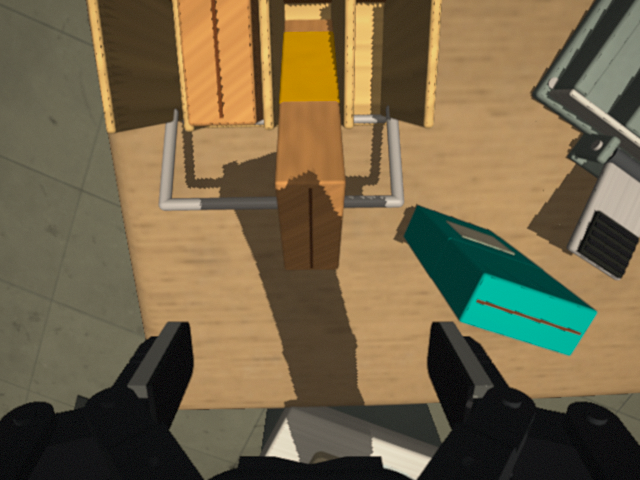

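Yellow leans on the rail, with top face corners (278,185), (343,182), (338,268), (285,268), centred between the jaws. Now locating the grip point.

```bash
python3 - <<'E'
from h import *
c,s=np.cos(RY),np.sin(RY)
a=onz("wrist",311,183,204);b=onz("wrist",311,268,155)
for P in(a,b):
    d=P[:2]-RO; print(P.round(0),(c*d[0]+s*d[1]).round(1),(-s*d[0]+c*d[1]).round(1))
print(np.linalg.norm(a-b))
m=(a+b)/2; ax=np.array([s*0+c*.565,s*.565,-.825]); g=m+ax*24; print(g)
to([g[0],g[1],g[2]-19])
E
```

```text
[458. 273. 204.] -69.3 -24.3
[394. 244. 155.] -138.8 -25.0
84.99306877327963
[438.34217711 263.68863547 159.7       ]
ee [420.3 257.1 280.6] shift [ 18.9   1.4 139.9] yaw 24.4 F [ 1.8 -0.5  0.1] t 5.5 op 84.8
```

```bash
python3 -m creep '[[[19,1,40],0,85],[[19,1,80],0,85],[[19,1,110],0,85],[[19,1,130],0,85],[[19,1,138],0,85],[[19,1,138],0,85],[[19,1,138],0,0],[[19,1,138],0,0],[[19,1,138],0,0],[[19,1,138],0,0],[[19,1,138],0,0],[[19,1,138],0,0]]' 40
python3 - <<'E'
from h import *
to([0,0,0])
E
```

```text
clock: 6.47
ee_pos: [438.8, 264.7, 143.1]
orientation: [0.977, 0.212, 0.001, -0.001]
ft_force: [-0.2, 0.4, 7.5]
opening: 0.443
ee [438.8 264.7 143.1] shift [-509.5   59.6  141.6] yaw 24.4 F [-0.2  0.4  7.5] t 6.5 op 37.9
```

Grip is confirmed at 38 mm. I'll draw it out along its own lean and clear the rail. Then I'll shift sideways so its rear bottom edge faces a divider end; pushing against that turns the carton upright in the pads.

```bash
python3 -m creep '[[[-9,0,-16],0,0],[[-20,0,-33],0,0],[[-32,0,-50],0,0],[[-43,0,-67],0,0],[[-54,0,-84],0,0],[[-66,0,-100],0,0],[[-76,0,-110],0,0],[[-88,0,-112],0,0],[[-92,0,-112],0,0],[[-92,10,-112],0,0],[[-92,24,-112],0,0],[[-92,24,-112],0,0],[[-92,24,-112],0,0]]' 40
python3 - <<'E'
from h import *
to([0,0,0])
c,s=np.cos(RY),np.sin(RY); d=ctrl.read_state()["ee_pos"][:2]-RO; print((c*d[0]+s*d[1]).round(1),(-s*d[0]+c*d[1]).round(1))
im=eyes.read_camera("scene");im2=eyes.read_camera("wrist")
crop("s",im,150,150,350,300,2,"s4"); a=cv2.imread("pics/s4.png"); b=cv2.resize(im2[...,::-1],(400,300)); cv2.imwrite("pics/m4.png",np.hstack([a,b]))
E
```

```text
clock: 7.55
ee_pos: [363.9, 203.6, 253.1]
orientation: [0.978, 0.211, -0.001, 0.0]
ft_force: [-0.4, 0.4, -2.5]
opening: 0.446
ee [363.9 203.6 253.1] shift [-415.1   35.6  253.7] yaw 24.3 F [-0.4  0.4 -2.5] t 7.5 op 38.1
-183.0 -49.3
```

View pics/m4.png

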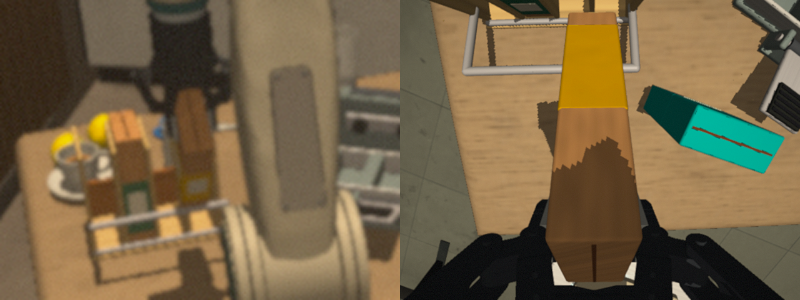

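Both views show yellow held, still leaning. I'll lower it 9 mm, then push it upright against the divider end at 20 N.

```bash
python3 -m creep '[[[0,0,5],0,0],[[0,0,9],0,0],[[8,0,9],0,0],[[16,0,9],0,0],[[24,0,9],0,0],[[32,0,9],0,0],[[40,0,9],0,0],[[48,0,9],0,0],[[48,0,9],0,0]]' 20
python3 - <<'E'
from h import *
to([0,0,0])
im2=eyes.read_camera("wrist"); cv2.imwrite("pics/w5.png",cv2.resize(im2[...,::-1],(400,300)))
E
```

```text
clock: 8.4
ee_pos: [409.0, 224.5, 244.5]
orientation: [0.977, 0.211, -0.0, -0.0]
ft_force: [-1.5, -0.5, -1.9]
opening: 0.442
ee [409.  224.5 244.5] shift [-465.1   35.5  244.6] yaw 24.4 F [-1.5 -0.5 -1.9] t 8.4 op 37.7
```

View pics/w5.png

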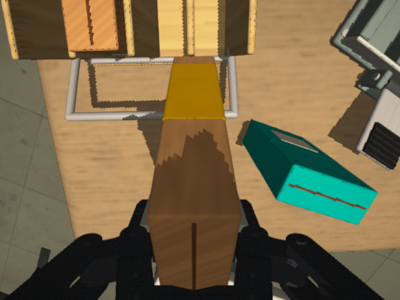

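The rear bottom edge bears on the divider end at (193,60), and the carton is turning in the pads with about 1.5 N. Continuing.

```bash
python3 -m creep '[[[8,0,0],0,0],[[16,0,0],0,0],[[24,0,0],0,0],[[32,0,0],0,0],[[38,0,0],0,0],[[43,0,0],0,0],[[43,0,0],0,0]]' 20
python3 - <<'E'
from h import *
to([0,0,0])
im2=eyes.read_camera("wrist"); im=eyes.read_camera("top")
crop("s",im,130,120,330,270,2,"s6"); a=cv2.imread("pics/s6.png"); b=cv2.resize(im2[...,::-1],(400,300)); cv2.imwrite("pics/m6.png",np.hstack([a,b]))
E
```

```text
clock: 9.03
ee_pos: [448.4, 242.4, 244.7]
orientation: [0.977, 0.211, 0.001, -0.0]
ft_force: [-0.3, -0.6, -2.0]
opening: 0.443
ee [448.4 242.4 244.7] shift [-508.9   35.5  243.9] yaw 24.4 F [-0.3 -0.6 -2. ] t 9.0 op 37.8
```

View pics/m6.png

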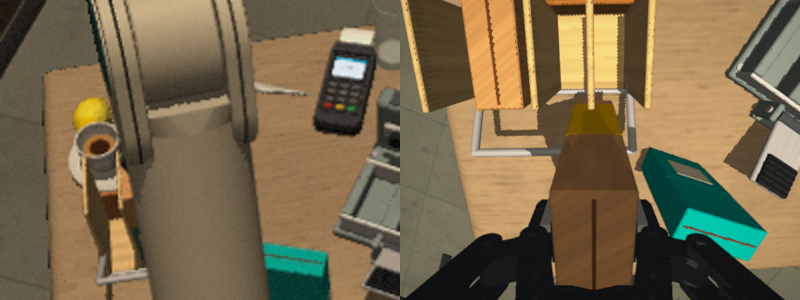

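```bash
python3 - <<'E'
from h import *
c,s=np.cos(RY),np.sin(RY)
for z in(280,285,290):
  for v in (300,304):
    P=onz("wrist",312,v,z);d=P[:2]-RO;print("top",z,v,(c*d[0]+s*d[1]).round(1))
for z in(100,110,120):
    P=onz("wrist",310,168,z);d=P[:2]-RO;print("bot",z,(c*d[0]+s*d[1]).round(1))
d=ctrl.read_state()["ee_pos"][:2]-RO;print("tcp",(c*d[0]+s*d[1]).round(1))
E
```

```text
top 280 300 -61.7
top 280 304 -63.0
top 285 300 -59.1
top 285 304 -60.3
top 290 300 -56.6
top 290 304 -57.7
bot 100 -53.2
bot 110 -51.5
bot 120 -49.9
tcp -90.4
```

Tilt is about 0.05 rad, with the carton's centre some 6 mm in tool −x from the TCP and its bottom about 137 mm below the TCP. I'll lift it high over the decoy and carry it to bay 0.

```bash
python3 - <<'E'
from h import *
to([*fr(PO,PY,6,-74),345])
E
python3 -m creep '[[[0,0,-30],0,0],[[-5,0,-70],0,0],[[-5,0,-100],0,0],[[-5,0,-105],7,0],[[0,30,-105],14,0],[[0,70,-105],21,0],[[0,110,-105],28,0],[[0,150,-105],29,0],[[0,190,-105],29,0],[[0,230,-105],29,0],[[0,240,-105],29,0],[[0,240,-105],29,0]]' 30
python3 - <<'E'
from h import *
to([*fr(PO,PY,6,-74),345])
E
```

```text
ee [448.  242.3 244.9] shift [  24.8  389.5 -100.2] yaw 24.4 F [ 0.3 -0.3 -2.6] t 9.1 op 37.2
clock: 10.13
ee_pos: [548.3, 18.1, 349.9]
orientation: [0.999, -0.044, 0.002, 0.001]
ft_force: [0.3, -0.1, -1.5]
opening: 0.438
ee [548.3  18.1 349.9] shift [ 93.4 112.6   5.5] yaw -5.0 F [ 0.3 -0.1 -1.5] t 10.1 op 37.4
```

```bash
python3 - <<'E'
from h import *
im=eyes.read_camera("wrist"); cv2.imwrite("pics/w7.png",im[...,::-1])
np.save("c7.npy",np.array(eyes.camera_params("wrist")["pose"]))
E
```

```text
(no output)
```

View pics/w7.png

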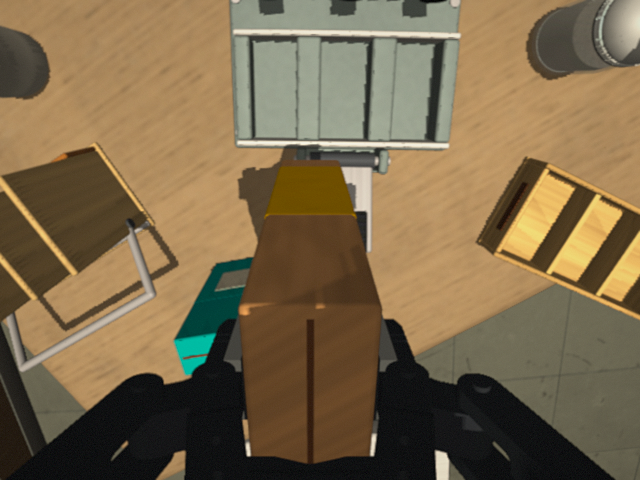

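Press seen clearly: front rim at v≈143, rear rim at v≈36, right-hand bay opening u≈392–444. Caddy is visible at right.

```bash
python3 - <<'E'
from h import *
W=lambda u,v,z:onz("wrist",u,v,z)
F=W(343,142,50);R=W(345,38,50);print("front/rear",F.round(0),R.round(0),np.linalg.norm(F-R))
for l,u in(("b2",(250,298)),("b1",(320,372)),("b0",(393,442))):
    a=W(u[0],90,50);b=W(u[1],90,50);print(l,a.round(0),b.round(0),np.linalg.norm(a-b),(a+b)/2)
a=W(238,145,50);b=W(449,148,50);print("yaw",np.degrees(np.arctan2(*(a-b)[1::-1]))-90,np.linalg.norm(a-b))
for z in(50,):
  print("rimL/R",W(236,90,z).round(0),W(454,90,z).round(0))
c,s=np.cos(PY),np.sin(PY)
for P in(W(310,160,210),W(312,305,387)):
    d=P-ctrl.read_state()["ee_pos"];print("carton rear rel tcp",(c*d[0]+s*d[1]).round(1),(-s*d[0]+c*d[1]).round(1))
E
```

```text
front/rear [583. -16.  50.] [682. -24.  50.] 99.3548759643116
b2 [642.  73.  50.] [638.  25.  50.] 48.088943624847865 [640.38917369  49.28013532  50.        ]
b1 [636.   3.  50.] [632. -49.  50.] 52.09560138900814 [634.36570372 -22.57788087  50.        ]
b0 [631. -70.  50.] [ 627. -119.   50.] 49.44711975994009 [628.73762451 -94.22269882  50.        ]
yaw -5.505365972272642 220.42510518479457
rimL/R [644.  87.  50.] [ 626. -131.   50.]
carton rear rel tcp 43.6 -0.3
carton rear rel tcp 28.4 -1.0
```

```bash
python3 - <<'E'
from h import *
to([629,-95,160])
E
python3 -m creep '[[[35,35,0],0,0],[[65,70,0],0,0],[[91,103,0],0,0],[[91,106,0],0,0],[[91,106,0],0,0],[[91,106,0],0,0]]' 30
python3 - <<'E'
from h import *
to([629,-95,160])
im=eyes.read_camera("wrist"); cv2.imwrite("pics/w8.png",im[...,::-1])
E
```

```text
ee [547.3  21.4 349.9] shift [ 90.7 109.1 190.1] yaw -4.8 F [-0.9  1.3 -2.5] t 10.2 op 37.6
clock: 10.68
ee_pos: [628.8, -88.5, 349.4]
orientation: [0.999, -0.04, 0.0, -0.001]
ft_force: [1.4, 1.0, -1.8]
opening: 0.446
ee [628.8 -88.5 349.4] shift [  0.7   6.8 189.4] yaw -4.5 F [ 1.4  1.  -1.8] t 10.7 op 38.1
```

```bash
python3 -m creep '[[[0,0,0],0,0],[[0,0,0],0,0]]'; python3 - <<'E'
from h import *
to([629,-95,160])
E
```

```text
clock: 10.9
ee_pos: [628.3, -87.1, 350.3]
orientation: [0.999, -0.038, 0.0, -0.001]
ft_force: [0.1, 0.2, -1.7]
opening: 0.441
ee [628.3 -87.1 350.3] shift [  1.2   8.  190.3] yaw -4.4 F [ 0.1  0.2 -1.7] t 10.9 op 37.7
```

```bash
python3 -m creep '[[[1,8,0],1,0],[[1,8,40],1,0],[[1,8,80],1,0],[[1,8,120],1,0],[[1,8,150],1,0],[[1,8,170],1,0],[[1,8,182],1,0],[[1,8,188],1,0],[[1,8,188],1,0]]'
python3 - <<'E'
from h import *
to([629,-95,152])
im=eyes.read_camera("wrist"); cv2.imwrite("pics/w8.png",im[...,::-1])
im=eyes.read_camera("scene"); cv2.imwrite("pics/s8.png",im[...,::-1])
E
```

```text
clock: 11.65
ee_pos: [628.7, -97.7, 161.3]
orientation: [0.999, -0.049, -0.0, 0.0]
ft_force: [0.6, 0.7, -1.6]
opening: 0.442
ee [628.7 -97.7 161.3] shift [ 0.  -2.7  9.3] yaw -5.6 F [ 0.6  0.7 -1.6] t 11.7 op 37.8
```

```bash
python3 -m creep '[[[0,-2,3],0,0],[[0,-2,6],0,0],[[0,-2,9],0,0],[[0,-2,9],0,0]]'
python3 - <<'E'
from h import *
to([629,-95,152])
E
```

```text
clock: 12.08
ee_pos: [629.2, -95.6, 152.8]
orientation: [0.999, -0.049, 0.0, -0.0]
ft_force: [0.0, -0.6, -1.0]
opening: 0.439
ee [629.2 -95.6 152.8] shift [-0.2 -0.6  0.8] yaw -5.6 F [ 0.  -0.6 -1. ] t 12.1 op 37.5
```

View pics/w8.png

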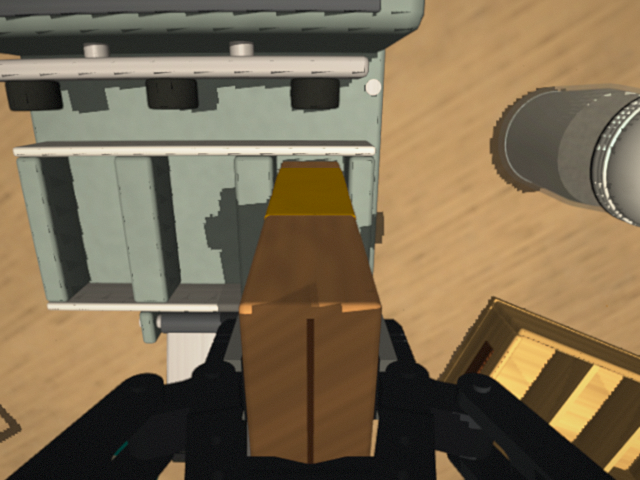

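Yellow's foot is inside the right bay between the walls (u≈275–345) and the first light contact is felt. I'll lower slightly and release.

```bash
python3 -m creep '[[[0,0,2],0,0],[[0,0,4],0,0],[[0,0,4],0,0],[[0,0,4],0,46],[[0,0,4],0,52],[[0,0,4],0,52],[[0,0,4],0,52],[[0,0,4],0,52],[[0,0,-20],0,52],[[0,0,-55],0,52],[[0,0,-90],0,52],[[0,0,-130],0,52],[[0,0,-150],0,52]]'
python3 - <<'E'
from h import *
to([*fr(RO,RY,67,23.5),320])
im=eyes.read_camera("wrist"); cv2.imwrite("pics/w9.png",cv2.resize(im[...,::-1],(480,360)))
E
```

```text
clock: 13.17
ee_pos: [630.7, -96.0, 307.7]
orientation: [0.999, -0.049, 0.003, 0.0]
ft_force: [0.1, -0.4, 0.2]
opening: 0.607
ee [630.7 -96.  307.7] shift [-113.2 -458.9  -13.1] yaw -5.6 F [ 0.1 -0.4  0.2] t 13.2 op 51.8
```

View pics/w9.png

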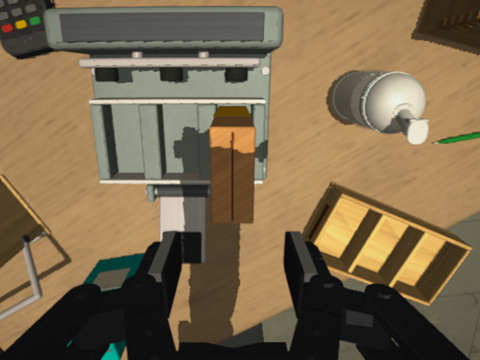

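Yellow stands upright in bay 0. Now green: hand shut, behind slot 2.

```bash
python3 - <<'E'
from h import *
to([*fr(RO,RY,73,22.5),300])
E
python3 -m creep '[[[-10,-40,0],-7,0],[[-20,-80,0],-14,0],[[-30,-120,0],-21,0],[[-105,-463,10],-28,0],[[-105,-463,10],-30,0],[[-105,-463,10],-30,0],[[-105,-463,10],-30,0],[[-105,-463,10],-30,0],[[-105,-463,10],-30,0],[[-105,-463,10],-30,0],[[-105,-463,10],-30,0],[[-105,-463,10],-30,0],[[-105,-463,10],-30,0],[[-105,-463,10],-30,0],[[-105,-463,10],-30,0],[[-105,-463,10],-30,0]]' 40
python3 - <<'E'
from h import *
to([*fr(RO,RY,73,22.5),178])
E
```

```text
ee [632.3 -96.2 310.6] shift [-109.3 -461.     9.2] yaw -5.6 F [ 2.  -0.8  1.8] t 13.2 op 51.9
clock: 14.55
ee_pos: [570.5, 372.8, 292.7]
orientation: [0.978, 0.21, 0.0, 0.001]
ft_force: [0.2, -1.1, 0.4]
opening: 0.002
ee [570.5 372.8 292.7] shift [ -1.6  -1.4 114.7] yaw 24.3 F [ 0.2 -1.1  0.4] t 14.6 op 0.2
```

```bash
python3 -m creep '[[[-1,-1,40],0,0],[[-1,-1,80],0,0],[[-1,-1,105],0,0],[[-1,-1,114],0,0],[[-1,-1,114],0,0],[[-15,-1,114],0,0],[[-28,-1,114],0,0],[[-40,-1,114],0,0],[[-50,-1,114],0,0],[[-60,-1,114],0,0],[[-70,-1,114],0,0],[[-80,-1,114],0,0],[[-88,-1,114],0,0],[[-96,-1,114],0,0],[[-104,-1,114],0,0],[[-112,-1,114],0,0],[[-115,-1,114],0,0],[[-115,-1,114],0,0]]' 
python3 -m creep '[[[0,0,-40],0,0],[[0,0,-80],0,20],[[0,0,-110],0,85],[[-77,0,-110],0,85],[[-77,0,-110],0,85],[[-77,0,-110],0,85],[[-77,0,-110],0,85],[[-77,0,-110],0,85]]' 
python3 - <<'E'
from h import *
to([*fr(RO,RY,-116,22.5),280])
im=eyes.read_camera("wrist"); cv2.imwrite("pics/w10.png",im[...,::-1])
hsv=cv2.cvtColor(im,cv2.COLOR_RGB2HSV)
for lo,hi in (((75,80,20),(95,255,120)),((5,60,50),(22,255,255))):
    m=cv2.inRange(hsv,lo,hi); n,l,st,ce=cv2.connectedComponentsWithStats(m)
    print([(st[i].tolist(),ce[i].round().tolist()) for i in range(1,n) if st[i][4]>800])
E
```

```text
clock: 16.05
ee_pos: [463.8, 328.4, 179.0]
orientation: [0.977, 0.212, -0.0, 0.0]
ft_force: [1.2, 0.3, -0.0]
opening: -0.005
clock: 16.72
ee_pos: [395.2, 297.3, 289.2]
orientation: [0.977, 0.212, 0.001, -0.0]
ft_force: [0.3, -0.6, -0.5]
opening: 0.979
ee [395.2 297.3 289.2] shift [0.2 1.1 9.2] yaw 24.4 F [ 0.3 -0.6 -0.5] t 16.7 op 83.6
[([446, 200, 194, 108, 6755], [516.0, 251.0])]
[([137, 0, 503, 404, 155960], [381.0, 190.0]), ([347, 444, 74, 36, 802], [387.0, 461.0])]
```

View pics/w10.png

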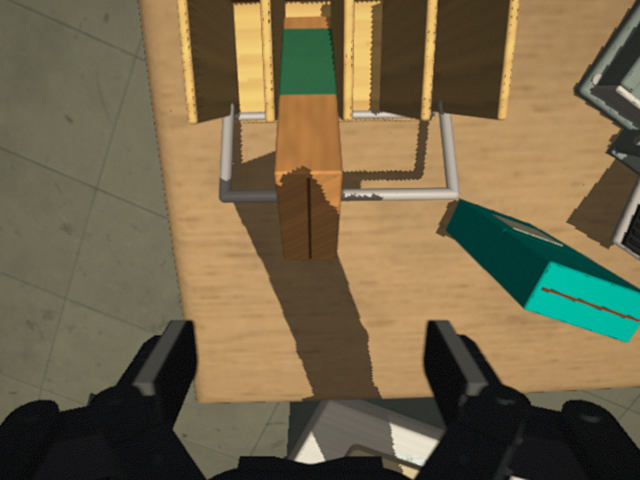

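Green leans on the rail, with its top rear edge at v≈171 (u 276–342) and front edge at v≈259, centred between the jaws.

```bash
python3 - <<'E'
from h import *
c,s=np.cos(RY),np.sin(RY)
a=onz("wrist",309,171,204);b=onz("wrist",309,259,155)
for P in(a,b):
    d=P[:2]-RO; print(P.round(0),(c*d[0]+s*d[1]).round(1),(-s*d[0]+c*d[1]).round(1))
print(np.linalg.norm(a-b))
g=(a+b)/2+np.array([c*.565,s*.565,-.825])*24; print(g)
to([g[0],g[1],g[2]-19+2])
E
```

```text
[437. 316. 204.] -70.6 23.8
[372. 287. 155.] -141.7 23.5
86.3095772066751
[416.81673303 306.93363749 159.7       ]
ee [395.6 297.4 289.1] shift [ 23.    0.2 146.4] yaw 24.4 F [-0.3  0.4  0.4] t 16.8 op 84.8
```

```bash
python3 -m creep '[[[23,0,40],0,85],[[23,0,80],0,85],[[23,0,115],0,85],[[23,0,136],0,85],[[23,0,146],0,85],[[23,0,146],0,85],[[23,0,146],0,0],[[23,0,146],0,0],[[23,0,146],0,0],[[23,0,146],0,0],[[23,0,146],0,0],[[23,0,146],0,0]]' 40
python3 -m creep '[[[-9,0,-16],0,0],[[-20,0,-33],0,0],[[-32,0,-50],0,0],[[-43,0,-67],0,0],[[-54,0,-84],0,0],[[-66,0,-100],0,0],[[-76,0,-110],0,0],[[-88,0,-112],0,0],[[-92,0,-112],0,0],[[-92,10,-112],0,0],[[-92,24,-112],0,0],[[-92,24,-112],0,0],[[-92,24,-107],0,0],[[-92,24,-103],0,0],[[-92,24,-103],0,0]]' 40
python3 - <<'E'
from h import *
to([0,0,0])
c,s=np.cos(RY),np.sin(RY); d=ctrl.read_state()["ee_pos"][:2]-RO; print((c*d[0]+s*d[1]).round(1),(-s*d[0]+c*d[1]).round(1))
E
```

```text
clock: 17.77
ee_pos: [416.2, 307.0, 144.3]
orientation: [0.977, 0.211, 0.001, -0.001]
ft_force: [-0.1, -1.5, 7.1]
opening: 0.444
clock: 19.02
ee_pos: [340.8, 246.4, 244.6]
orientation: [0.977, 0.212, -0.001, 0.0]
ft_force: [-0.0, -0.7, -1.4]
opening: 0.44
ee [340.8 246.4 244.6] shift [-411.6   83.2  245.5] yaw 24.5 F [-0.  -0.7 -1.4] t 19.0 op 37.6
-186.7 -0.7
```

Same state as for yellow, weight carried. Pushing upright to TCP rack x ≈ −90 (97 mm).

```bash
python3 -m creep '[[[8,0,0],0,0],[[16,0,0],0,0],[[24,0,0],0,0],[[32,0,0],0,0],[[40,0,0],0,0],[[48,0,0],0,0],[[56,0,0],0,0],[[64,0,0],0,0],[[72,0,0],0,0],[[80,0,0],0,0],[[88,0,0],0,0],[[93,0,0],0,0],[[97,0,0],0,0],[[97,0,0],0,0]]' 20
python3 - <<'E'
from h import *
to([0,0,0])
c,s=np.cos(RY),np.sin(RY); d=ctrl.read_state()["ee_pos"][:2]-RO; print((c*d[0]+s*d[1]).round(1),(-s*d[0]+c*d[1]).round(1))
E
python3 -m creep '[[[0,0,-30],0,0],[[-5,0,-70],0,0],[[-5,0,-100],0,0],[[-5,0,-105],7,0],[[-5,0,-105],7,0]]' 30
python3 - <<'E'
from h import *
to([0,0,0])
im=eyes.read_camera("wrist"); cv2.imwrite("pics/w11.png",im[...,::-1])
# gray profile down the carton's mid line
for v in range(120,340,4): print(v,im[v,300:322].mean(0).round().astype(int).tolist(),end=";")
E
```

```text
clock: 20.18
ee_pos: [430.8, 287.0, 245.8]
orientation: [0.977, 0.211, 0.001, -0.0]
ft_force: [-1.8, -0.4, -2.4]
opening: 0.443
ee [430.8 287.  245.8] shift [-511.2   83.4  245.1] yaw 24.4 F [-1.8 -0.4 -2.4] t 20.2 op 37.8
-87.9 -0.3
clock: 20.6
ee_pos: [427.6, 285.9, 354.0]
orientation: [0.989, 0.15, 0.004, -0.002]
ft_force: [-0.5, 0.5, -3.0]
opening: 0.442
ee [427.6 285.9 354. ] shift [-496.4  147.3  349. ] yaw 17.2 F [-0.5  0.5 -3. ] t 20.6 op 37.8
120 [220, 191, 113];124 [216, 181, 106];128 [207, 169, 99];132 [203, 165, 99];136 [205, 189, 162];140 [175, 149, 110];144 [147, 120, 78];148 [151, 122, 78];152 [132, 105, 69];156 [119, 95, 66];160 [115, 92, 64];164 [104, 73, 44];168 [94, 67, 39];172 [28, 56, 37];176 [27, 54, 36];180 [27, 54, 36];184 [25, 53, 35];188 [26, 54, 36];192 [27, 53, 36];196 [25, 52, 35];200 [26, 51, 35];204 [25, 51, 35];208 [26, 51, 35];212 [68, 59, 37];216 [85, 59, 34];220 [84, 58, 34];224 [83, 57, 33];228 [82, 57, 33];232 [83, 58, 33];236 [85, 59, 34];240 [86, 60, 34];244 [87, 61, 35];248 [88, 61, 35];252 [88, 61, 35];256 [88, 61, 36];260 [88, 61, 35];264 [87, 60, 35];268 [87, 60, 35];272 [86, 60, 35];276 [85, 59, 35];280 [84, 59, 35];284 [84, 58, 33];288 [84, 58, 34];292 [95, 66, 38];296 [111, 77, 44];300 [112, 77, 44];304 [112, 77, 44];308 [93, 63, 35];312 [92, 62, 35];316 [91, 61, 35];320 [91, 60, 34];324 [90, 60, 34];328 [90, 60, 34];332 [90, 60, 34];336 [90, 60, 33];
```

Green's band at v≈170–211, bottom ≈162 and top edge ≈305 match yellow's earlier view, so it is equally upright. On to bay 2.

```bash
python3 - <<'E'
from h import *
to([642,50,350])
E
python3 -m creep '[[[15,25,0],7,0],[[45,65,0],14,0],[[80,95,0],21,0],[[110,130,0],22,0],[[135,290,0],22,0],[[135,290,0],22,0],[[135,290,0],22,0],[[135,290,0],22,0],[[135,290,0],22,0],[[135,290,0],22,0],[[135,290,0],22,0],[[135,290,0],22,0]]' 30
python3 - <<'E'
from h import *
to([642,50,160])
E
```

```text
ee [426.4 285.1 352. ] shift [134.8 289.    2.4] yaw 17.5 F [-0.1  0.4 -2.5] t 20.6 op 37.7
clock: 21.65
ee_pos: [640.2, 49.8, 349.6]
orientation: [0.999, -0.038, -0.001, -0.001]
ft_force: [-1.1, 0.6, -1.6]
opening: 0.44
ee [640.2  49.8 349.6] shift [  2.2  -0.2 189.6] yaw -4.4 F [-1.1  0.6 -1.6] t 21.6 op 37.6
```

```bash
python3 -m creep '[[[2,0,0],1,0],[[2,0,40],1,0],[[2,0,80],1,0],[[2,0,120],1,0],[[2,0,150],1,0],[[2,0,172],1,0],[[2,0,184],1,0],[[2,0,190],1,0],[[2,0,190],1,0]]' 30
python3 - <<'E'
from h import *
to([642,50,152])
im=eyes.read_camera("wrist"); cv2.imwrite("pics/w12.png",im[...,::-1])
# bay walls vs carton foot: row of pixels
for v in (165,180,195):
  print(v,[im[v,u].tolist() for u in range(225,400,6)])
E
```

```text
clock: 22.4
ee_pos: [642.4, 49.0, 160.2]
orientation: [0.999, -0.048, -0.001, -0.0]
ft_force: [-0.6, 0.4, -1.1]
opening: 0.439
ee [642.4  49.  160.2] shift [-0.5 -1.   8.2] yaw -5.5 F [-0.6  0.4 -1.1] t 22.4 op 37.5
165 [[191, 153, 103], [190, 151, 103], [191, 153, 103], [199, 160, 108], [134, 142, 125], [153, 158, 141], [166, 175, 156], [171, 181, 160], [169, 177, 157], [43, 45, 43], [95, 63, 34], [98, 67, 39], [102, 71, 40], [101, 68, 39], [101, 69, 39], [101, 68, 38], [101, 68, 37], [101, 69, 38], [101, 69, 39], [153, 155, 136], [162, 168, 148], [40, 44, 40], [139, 147, 128], [168, 177, 156], [167, 173, 155], [167, 176, 155], [164, 172, 153], [166, 174, 153], [119, 125, 111], [160, 166, 147]]
180 [[196, 158, 108], [193, 154, 102], [194, 155, 108], [195, 157, 105], [126, 134, 121], [142, 149, 134], [168, 175, 154], [170, 178, 159], [174, 183, 163], [28, 55, 36], [28, 55, 37], [28, 57, 37], [24, 54, 35], [31, 58, 40], [28, 56, 38], [28, 55, 35], [28, 56, 37], [23, 53, 36], [29, 57, 38], [29, 57, 38], [162, 170, 150], [39, 43, 38], [147, 154, 136], [166, 174, 154], [167, 176, 155], [167, 175, 155], [165, 173, 153], [161, 170, 149], [144, 151, 133], [156, 166, 147]]
195 [[184, 148, 101], [176, 139, 94], [195, 155, 106], [195, 155, 104], [121, 125, 110], [132, 141, 124], [165, 174, 157], [168, 177, 156], [24, 53, 35], [25, 56, 35], [25, 56, 39], [25, 55, 36], [24, 58, 38], [30, 58, 37], [27, 58, 40], [29, 57, 41], [26, 57, 38], [25, 56, 38], [27, 57, 38], [28, 56, 38], [28, 56, 37], [40, 43, 39], [154, 161, 142], [165, 172, 153], [162, 171, 150], [163, 171, 153], [165, 172, 153], [161, 169, 150], [161, 168, 148], [158, 168, 148]]
```

```bash
python3 -m creep '[[[0,2,3],0,0],[[0,2,8],0,0],[[0,2,11],0,0],[[0,2,12],0,0],[[0,2,12],0,0],[[0,2,12],0,46],[[0,2,12],0,52],[[0,2,12],0,52],[[0,2,12],0,52],[[0,2,12],0,52],[[0,2,-20],0,52],[[0,2,-60],0,52],[[0,2,-100],0,52],[[0,2,-140],0,52],[[0,2,-150],0,52],[[0,2,-150],0,52]]' 30
python3 - <<'E'
from h import *
to([*fr(PO+[0,5],PY,-146,0),300])
im=eyes.read_camera("wrist"); cv2.imwrite("pics/w13.png",im[...,::-1])
hsv=cv2.cvtColor(im,cv2.COLOR_RGB2HSV)
m=cv2.inRange(hsv,(5,120,60),(16,255,255)); n,l,st,ce=cv2.connectedComponentsWithStats(m)
print([(st[i].tolist(),ce[i].round().tolist()) for i in range(1,n) if st[i][4]>800])
im=eyes.read_camera("top"); cv2.imwrite("pics/t13.png",im[...,::-1])
E
```

```text
clock: 23.78
ee_pos: [644.8, 46.3, 315.2]
orientation: [0.999, -0.049, 0.004, -0.001]
ft_force: [0.5, 0.5, -0.5]
opening: 0.613
ee [644.8  46.3 315.2] shift [-152.2   71.7   13.9] yaw -5.6 F [ 0.5  0.5 -0.5] t 23.8 op 52.3
[([282, 155, 61, 140, 7621], [311.0, 224.0]), ([456, 155, 106, 140, 11156], [506.0, 221.0]), ([0, 236, 128, 89, 1115], [61.0, 281.0])]
```

Both carton tops are visible at the same rows (v 155–295), 148 mm apart. Before the pedal I'll check joint 7, so that I can turn the wrist camera away from the cartons.

```bash
python3 - <<'E'
from h import *
print(ctrl.read_state()["joint_pos"].round(2))
im=cv2.imread("pics/w13.png")
for u,v in((282,295),(343,295),(456,295),(562,295),(300,200),(330,200)): print(u,v,onz("wrist",u,v,194).round(0))
to([489,-10,200])
E
```

```text
[-0.1   0.55 -0.02  1.43  0.01  1.16 -1.79]
282 295 [599.  69. 194.]
343 295 [595.  27. 194.]
456 295 [587. -50. 194.]
562 295 [ 579. -125.  194.]
300 200 [664.  50. 194.]
330 200 [662.  31. 194.]
ee [642.2  46.  310.3] shift [-147.    70.6  110.4] yaw -5.6 F [-0.7 -0.2 -0.3] t 23.9 op 51.9
```

```bash
python3 -m creep '[[[-40,20,0],-7,0],[[-80,40,0],-14,0],[[-120,60,0],-21,0],[[-147,70,0],-28,0],[[-147,70,0],-35,0],[[-147,70,0],-42,0],[[-147,70,0],-49,0],[[-147,70,0],-56,0],[[-147,70,0],-63,0],[[-147,70,0],-70,0],[[-147,70,0],-77,0],[[-147,70,0],-84,0],[[-147,70,0],-91,0],[[-147,70,0],-98,0],[[-147,70,0],-105,0],[[-147,70,0],-112,0],[[-147,70,0],-119,0],[[-147,70,0],-126,0],[[-147,70,0],-133,0],[[-147,70,0],-140,0]]' 40
python3 -m creep '[[[0,0,0],-7,0],[[0,0,0],-14,0],[[0,0,0],-21,0],[[0,0,0],-28,0],[[0,0,0],-35,0],[[0,0,0],-40,0],[[0,0,0],-40,0]]'
python3 - <<'E'
from h import *
to([489,-10,80])
print(ctrl.read_state()["joint_pos"].round(2))
im=eyes.read_camera("wrist"); cv2.imwrite("pics/w14.png",im[...,::-1])
print(eyes.camera_params("wrist")["pose"][:3,3])
P=proj("wrist",[489,-10,61]);print("pad expected",P)
g=cv2.cvtColor(im,cv2.COLOR_RGB2GRAY); m=cv2.inRange(g,0,45); n,l,st,ce=cv2.connectedComponentsWithStats(m)
print([(st[i].tolist(),ce[i].round().tolist()) for i in range(1,n) if st[i][4]>400])
E
```

```text
clock: 25.55
ee_pos: [488.1, -9.4, 308.7]
orientation: [0.384, 0.923, -0.001, -0.002]
ft_force: [0.2, -0.2, -0.5]
opening: 0.001
clock: 26.13
ee_pos: [488.2, -9.5, 308.8]
orientation: [0.047, 0.999, 0.001, -0.002]
ft_force: [0.2, 0.8, 0.6]
opening: -0.002
ee [488.2  -9.5 308.8] shift [ -1.8  -0.6 228.8] yaw 174.6 F [0.2 0.8 0.6] t 26.1 op -0.2
[ 0.51  0.38 -0.75  1.83  0.3   1.05  1.12]
[406.13028144  -1.93466453 452.54504593]
pad expected [309.72176373 189.90748842]
[([368, 84, 145, 78, 1768], [406.0, 117.0]), ([279, 177, 59, 41, 2229], [308.0, 196.0]), ([6, 281, 592, 199, 47606], [304.0, 425.0])]
```

The pad shows at (308,196), within ~5 mm of the expected point. Pressing.

```bash
python3 -m creep '[[[-2,0,40],0,0],[[-2,0,80],0,0],[[-2,0,120],0,0],[[-2,0,160],0,0],[[-2,0,200],0,0],[[-2,0,225],0,0],[[-2,0,235],0,0],[[-2,0,244],0,0],[[-2,0,252],0,0],[[-2,0,260],0,0],[[-2,0,267],0,0],[[-2,0,272],0,0],[[-2,0,275],0,0],[[-2,0,275],0,0]]'
python3 - <<'E'
from h import *
to([489,-10,31])
E
```

```text
clock: 27.35
ee_pos: [490.3, -9.3, 43.4]
orientation: [0.048, 0.999, -0.003, 0.001]
ft_force: [-22.0, -1.0, 82.8]
opening: 0.002
ee [490.3  -9.3  43.4] shift [ 1.3 -0.8 12.4] yaw 174.4 F [-22.   -1.   82.8] t 27.4 op 0.1
```

At z=43 the pedal is on its stop with 83 N, more than needed. I'll ease back to hold it, then release.

```bash
python3 -m creep '[[[0,0,-6],0,0],[[0,0,-6],0,0],[[0,0,-6],0,0],[[0,0,-6],0,0]]'
python3 - <<'E'
from h import *
to([489,-10,31])
T=ctrl.read_state()["ee_pos"]
E
python3 -m creep '[[[0,0,-10],0,0],[[0,0,-20],0,0],[[0,0,-30],0,0],[[0,0,-45],0,0],[[0,0,-80],0,0],[[0,0,-120],0,0],[[0,0,-160],0,0],[[0,0,-200],0,0],[[0,0,-240],0,0],[[0,0,-275],0,0],[[0,0,-275],0,0]]'
python3 - <<'E'
from h import *
to([489,-10,300])
print(ctrl.read_state()["joint_pos"].round(2))
im=eyes.read_camera("wrist"); cv2.imwrite("pics/w15.png",im[...,::-1])
g=cv2.cvtColor(im,cv2.COLOR_RGB2GRAY); m=cv2.inRange(g,0,45); n,l,st,ce=cv2.connectedComponentsWithStats(m)
print([(st[i].tolist(),ce[i].round().tolist()) for i in range(1,n) if st[i][4]>400])
E
```

```text
clock: 27.68
ee_pos: [491.2, -9.4, 45.0]
orientation: [0.049, 0.999, -0.001, 0.001]
ft_force: [-7.8, 0.4, 27.2]
opening: -0.003
ee [491.2  -9.4  45. ] shift [ 2.1 -0.8 14. ] yaw 174.4 F [-7.8  0.4 27.2] t 27.7 op -0.3
clock: 28.6
ee_pos: [494.6, -8.1, 324.0]
orientation: [0.049, 0.999, 0.0, 0.006]
ft_force: [0.6, 0.5, 0.1]
opening: 0.001
ee [494.6  -8.1 324. ] shift [ 5.7 -2.4 23.9] yaw 174.4 F [0.6 0.5 0.1] t 28.6 op 0.1
[ 0.52  0.37 -0.77  1.8   0.3   1.07  1.11]
[([365, 72, 122, 73, 1357], [394.0, 107.0]), ([277, 163, 58, 40, 2147], [306.0, 182.0]), ([15, 265, 583, 215, 48581], [301.0, 424.0]), ([624, 417, 16, 63, 525], [634.0, 458.0])]
```

Pedal held on its stop at 27 N, and the pad is back at its rest appearance. Turning the tool back and going over yellow, with a look at the caddy from there.

```bash
python3 -m creep '[[[0,0,0],7,60],[[0,0,0],14,60],[[0,0,0],21,60],[[0,0,0],28,60],[[0,0,0],35,60],[[0,0,0],42,60],[[0,0,0],49,60],[[0,0,0],56,60],[[0,0,0],63,60],[[0,0,0],70,60],[[0,0,0],77,60],[[0,0,0],84,60],[[0,0,0],91,60],[[0,0,0],98,60],[[0,0,0],105,60],[[0,0,0],112,60],[[0,0,0],119,60],[[0,0,0],126,60],[[0,0,0],133,60],[[0,0,0],140,60]]'
python3 -m creep '[[[0,0,0],7,60],[[0,0,0],14,60],[[0,0,0],21,60],[[0,0,0],28,60],[[0,0,0],35,60],[[0,0,0],40,60],[[0,0,0],40,60]]'
python3 - <<'E'
from h import *
to([629,-95,320]); print(ctrl.read_state()["joint_pos"].round(2))
im=cv2.imread("pics/w9.png"); h=cv2.cvtColor(im,cv2.COLOR_BGR2HSV)
for u,v in((345,225),(380,245),(425,270),(300,40),(300,170),(360,330)): print(u,v,h[v-3:v+4,u-3:u+4].reshape(-1,3).mean(0).round())
E
```

```text
clock: 30.32
ee_pos: [490.2, -9.4, 316.0]
orientation: [0.956, 0.293, -0.001, -0.001]
ft_force: [-0.0, -0.2, -0.7]
opening: 0.703
clock: 30.9
ee_pos: [490.3, -9.3, 316.0]
orientation: [0.999, -0.05, -0.001, -0.0]
ft_force: [0.0, -0.3, 0.1]
opening: 0.704
ee [490.3  -9.3 316. ] shift [146.5  71.4  -4.4] yaw -5.7 F [ 0.  -0.3  0.1] t 30.9 op 60.1
[ 0.    0.3  -0.05  1.83  0.02  1.01 -1.73]
345 225 [ 19. 145. 237.]
380 245 [ 22. 138. 238.]
425 270 [ 19. 145. 142.]
300 40 [ 17. 117. 174.]
300 170 [ 17. 118. 190.]
360 330 [98. 24. 22.]
```

```bash
python3 -m creep '[[[30,15,0],0,60],[[70,35,0],0,60],[[110,55,0],0,60],[[146,71,0],0,60],[[146,71,0],0,60],[[146,71,0],0,60],[[146,71,0],0,60]]'
python3 - <<'E'
from h import *
to([629,-95,152])
im=eyes.read_camera("wrist"); cv2.imwrite("pics/w16.png",im[...,::-1])
hsv=cv2.cvtColor(im,cv2.COLOR_RGB2HSV)
m=cv2.inRange(hsv,(12,128,60),(28,255,255)); m=cv2.morphologyEx(m,cv2.MORPH_OPEN,np.ones((3,3)))
n,l,st,ce=cv2.connectedComponentsWithStats(m)
print([(st[i].tolist(),ce[i].round().tolist()) for i in range(1,n) if st[i][4]>500])
cv2.imwrite("pics/view16.png",np.hstack([cv2.resize(im[...,::-1],(480,360)),cv2.cvtColor(cv2.resize(m,(320,240)),cv2.COLOR_GRAY2BGR).repeat(1,0) if False else cv2.copyMakeBorder(cv2.cvtColor(cv2.resize(m,(320,240)),cv2.COLOR_GRAY2BGR),0,120,0,0,cv2.BORDER_CONSTANT)]))
m2=cv2.inRange(hsv,(5,150,60),(14,255,255)); n,l,st,ce=cv2.connectedComponentsWithStats(m2)
print([(st[i].tolist(),ce[i].round().tolist()) for i in range(1,n) if st[i][4]>500])
E
```

```text
clock: 31.48
ee_pos: [628.8, -93.7, 315.6]
orientation: [0.999, -0.048, -0.002, -0.001]
ft_force: [-0.4, 0.6, 0.4]
opening: 0.7
ee [628.8 -93.7 315.6] shift [  0.9   1.4 163.6] yaw -5.5 F [-0.4  0.6  0.4] t 31.5 op 59.8
[([283, 136, 60, 152, 8138], [312.0, 212.0]), ([62, 149, 106, 139, 11720], [117.0, 215.0]), ([0, 226, 73, 127, 3531], [23.0, 288.0]), ([402, 236, 224, 163, 19422], [512.0, 319.0])]
[]
```

View pics/view16.png

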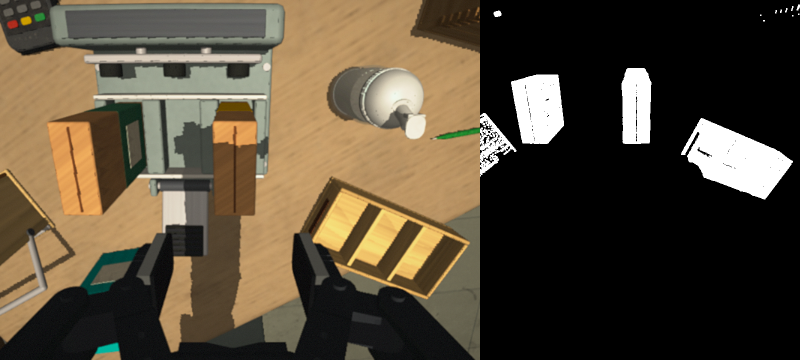

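View 16 (last): both cartons upright in the press, pedal up, pourer untouched. The caddy rim is cleanly masked, with corners at about (444,237), (624,320), (573,396). From here on I check by masks only.

```bash
cat >> h.py <<'E'
def caddy(n="wrist",im=None,box=None):
    im=eyes.read_camera(n) if im is None else im
    hsv=cv2.cvtColor(im,cv2.COLOR_RGB2HSV); m=cv2.inRange(hsv,(12,128,60),(28,255,255))
    m=cv2.morphologyEx(m,cv2.MORPH_OPEN,np.ones((3,3)))
    k,l,st,ce=cv2.connectedComponentsWithStats(m)
    return [(cv2.findContours((l==i).astype(np.uint8),cv2.RETR_EXTERNAL,2)[0][0],st[i]) for i in range(1,k) if st[i][4]>500]
E
python3 - <<'E'
from h import *
im=cv2.imread("pics/w16.png")[...,::-1].copy()
for c,st in caddy(im=im):
    if st[0]>380:
        print(cv2.approxPolyDP(cv2.convexHull(c),6,True)[:,0].tolist())
a,b,c=[onz("wrist",*p,51) for p in((444,237),(624,320),(573,396))]
print(a.round(0),b.round(0),c.round(0),np.linalg.norm(a-b),np.linalg.norm(b-c),"yaw",np.degrees(np.arctan2(*(a-b)[1::-1]))-90,"ctr",(a+c)/2)
E
```

```text
[[442, 236], [586, 296], [625, 322], [570, 398], [448, 355], [402, 309]]
[ 561. -226.   51.] [ 441. -434.   51.] [ 340. -388.   51.] 240.49073282970838 111.25095671629734 yaw -29.93429033945531 ctr [ 450.67558946 -306.88914698   51.        ]
```

```bash
python3 -m creep '[[[1,1,40],0,60],[[1,1,80],0,60],[[1,1,120],0,60],[[1,1,150],0,60],[[1,1,164],0,60],[[1,1,164],0,60],[[1,1,164],0,0],[[1,1,164],0,0],[[1,1,164],0,0],[[1,1,164],0,0],[[1,1,164],0,0],[[1,1,150],0,0],[[1,1,120],0,0],[[1,1,80],0,0],[[1,1,40],0,0],[[1,1,0],0,0],[[1,1,-35],0,0],[[1,1,-35],0,0]]' 30
python3 - <<'E'
from h import *
to([421,-175,350])
E
```

```text
clock: 33.03
ee_pos: [634.4, -96.0, 360.8]
orientation: [0.999, -0.049, 0.008, 0.0]
ft_force: [2.2, 0.6, -0.9]
opening: 0.437
ee [634.4 -96.  360.8] shift [-204.9   99.4    7.7] yaw -5.6 F [ 2.2  0.6 -0.9] t 33.0 op 37.3
```

```bash
python3 -m creep '[[[-35,15,0],7,0],[[-70,30,0],14,0],[[-105,50,0],21,0],[[-140,70,0],24,0],[[-205,100,0],24,0],[[-205,100,0],24,0],[[-205,100,0],24,0],[[-205,100,0],24,0],[[-205,100,0],24,0]]' 30
python3 - <<'E'
from h import *
to([421,-175,350])
im=eyes.read_camera("wrist"); cv2.imwrite("pics/w17.png",im[...,::-1])
for c,st in caddy(im=im):
    print(st.tolist(),cv2.approxPolyDP(cv2.convexHull(c),6,True)[:,0].tolist())
E
```

```text
clock: 33.78
ee_pos: [417.7, -174.8, 352.0]
orientation: [0.967, -0.255, 0.001, -0.0]
ft_force: [0.0, -0.3, -2.2]
opening: 0.442
ee [ 417.7 -174.8  352. ] shift [ 3.  -1.4  2. ] yaw -29.6 F [ 0.  -0.3 -2.2] t 33.8 op 37.8
[302, 31, 233, 123, 25022] [[534, 32], [519, 149], [305, 152], [302, 34]]
[240, 158, 140, 305, 34060] [[334, 158], [379, 266], [367, 455], [318, 462], [254, 455], [240, 267], [282, 160]]
```

```bash
python3 - <<'E'
from h import *
q=[onz("wrist",*p,51)[:2] for p in((302,34),(534,32),(519,149),(305,152))]
for i in range(4): d=q[i]-q[(i+1)%4]; print(q[i].round(0),np.linalg.norm(d).round(1),np.degrees(np.arctan2(d[1],d[0])).round(1))
print(np.mean(q,0))
im=cv2.imread("pics/w17.png")
h=cv2.cvtColor(im,cv2.COLOR_BGR2HSV)
print([ (u,h[90,u].tolist()) for u in range(296,560,4)])
E
```

```text
[ 545. -238.] 226.7 61.6
[ 437. -437.] 113.5 -28.7
[ 338. -383.] 225.9 -118.4
[ 445. -184.] 113.4 151.8
[ 441.48902101 -310.36296009]
[(296, [17, 116, 189]), (300, [16, 118, 190]), (304, [18, 153, 178]), (308, [19, 146, 233]), (312, [23, 136, 244]), (316, [23, 135, 243]), (320, [23, 134, 243]), (324, [22, 135, 243]), (328, [22, 137, 243]), (332, [22, 141, 243]), (336, [22, 138, 244]), (340, [21, 137, 244]), (344, [21, 139, 243]), (348, [21, 141, 243]), (352, [20, 141, 242]), (356, [20, 142, 242]), (360, [23, 134, 243]), (364, [24, 131, 243]), (368, [24, 131, 245]), (372, [18, 140, 69]), (376, [20, 138, 186]), (380, [25, 126, 243]), (384, [22, 136, 243]), (388, [22, 132, 243]), (392, [22, 137, 243]), (396, [22, 137, 243]), (400, [21, 139, 242]), (404, [21, 140, 243]), (408, [21, 142, 243]), (412, [21, 138, 244]), (416, [20, 139, 243]), (420, [20, 142, 242]), (424, [20, 141, 242]), (428, [20, 143, 242]), (432, [20, 143, 242]), (436, [18, 154, 219]), (440, [18, 158, 63]), (444, [18, 131, 74]), (448, [20, 142, 160]), (452, [25, 129, 242]), (456, [20, 145, 240]), (460, [20, 145, 240]), (464, [20, 145, 240]), (468, [20, 145, 240]), (472, [20, 146, 240]), (476, [20, 143, 240]), (480, [20, 143, 239]), (484, [20, 143, 241]), (488, [20, 143, 241]), (492, [20, 144, 241]), (496, [20, 144, 241]), (500, [20, 142, 242]), (504, [17, 150, 114]), (508, [15, 134, 63]), (512, [19, 145, 60]), (516, [17, 143, 66]), (520, [17, 135, 64]), (524, [20, 146, 236]), (528, [18, 115, 138]), (532, [24, 58, 105]), (536, [26, 54, 103]), (540, [24, 60, 107]), (544, [27, 55, 107]), (548, [24, 58, 109]), (552, [26, 60, 107]), (556, [26, 54, 95])]
```

Caddy measured 226.7 × 113.5 (true 228 × 116), centre (441.5,−310.4), yaw −28.4°. Taking yellow to compartment 0.

```bash
python3 - <<'E'
from h import *
to([409,-377,150])
E
python3 -m creep '[[[20,35,0],0,0],[[50,65,0],-1,0],[[93,170,0],-1,0],[[93,170,0],-1,0],[[93,170,0],-1,0],[[93,170,0],-1,0],[[93,170,0],-1,0],[[93,170,0],-1,0]]' 30
python3 - <<'E'
from h import *
to([409,-377,150])
E
```

```text
ee [ 418.1 -174.5  351.9] shift [ 91.7 180.9 201.8] yaw -29.5 F [ 0.6 -0.5 -2.3] t 33.8 op 37.7
clock: 34.5
ee_pos: [415.3, -367.5, 350.9]
orientation: [0.969, -0.246, -0.0, -0.001]
ft_force: [-0.4, 0.7, -1.8]
opening: 0.443
ee [ 415.3 -367.5  350.9] shift [ -0.8  11.6 200.9] yaw -28.5 F [-0.4  0.7 -1.8] t 34.5 op 37.9
```

```bash
python3 -m creep '[[[0,11,0],0,0],[[0,11,40],0,0],[[0,11,80],0,0],[[0,11,120],0,0],[[0,11,155],0,0],[[0,11,180],0,0],[[0,11,194],0,0],[[0,11,200],0,0],[[0,11,200],0,0]]' 30
python3 - <<'E'
from h import *
to([409,-377,145])
E
python3 -m creep '[[[0,0,3],0,0],[[0,0,6],0,0],[[0,0,6],0,0]]' 30
python3 - <<'E'
from h import *
to([409,-377,145])
E
```

```text
clock: 35.25
ee_pos: [408.7, -377.5, 150.8]
orientation: [0.969, -0.246, -0.001, -0.001]
ft_force: [0.3, 0.0, -1.6]
opening: 0.441
ee [ 408.7 -377.5  150.8] shift [ 0.  -0.5  5.8] yaw -28.5 F [ 0.3  0.  -1.6] t 35.2 op 37.6
clock: 35.5
ee_pos: [410.3, -379.5, 147.5]
orientation: [0.969, -0.247, 0.002, 0.001]
ft_force: [-0.1, -0.4, 1.3]
opening: 0.438
ee [ 410.3 -379.5  147.5] shift [-2.3 -1.6  2.5] yaw -28.5 F [-0.1 -0.4  1.3] t 35.5 op 37.4
```

Floor contact felt. Release, retreat, check with masks.

```bash
python3 -m creep '[[[0,0,0],0,44],[[0,0,0],0,52],[[0,0,0],0,60],[[0,0,0],0,60],[[0,0,0],0,60],[[0,0,-30],0,60],[[0,0,-70],0,60],[[0,0,-110],0,60],[[0,0,-150],0,60],[[0,0,-190],0,60],[[0,0,-205],0,60],[[0,0,-205],0,60]]' 30
python3 - <<'E'
from h import *
to([642,48,350])
im=eyes.read_camera("wrist"); cv2.imwrite("pics/w18.png",im[...,::-1])
for c,st in caddy(im=im):
    print(st.tolist(),cv2.approxPolyDP(cv2.convexHull(c),5,True)[:,0].tolist())
print("expected top corners", [proj("wrist",[*fr(np.array([406.3,-375.5]),np.radians(-28.4),x,y),186]).round(0).tolist() for x,y in((44,19),(44,-19),(-44,-19),(-44,19))])
E
```

```text
clock: 36.5
ee_pos: [410.4, -380.3, 355.7]
orientation: [0.969, -0.247, 0.004, 0.002]
ft_force: [0.2, -0.1, 0.3]
opening: 0.703
ee [ 410.4 -380.3  355.7] shift [  -1.5 -486.9    4.8] yaw -28.6 F [ 0.2 -0.1  0.3] t 36.5 op 60.0
[130, 129, 216, 136, 22328] [[345, 132], [343, 235], [331, 263], [287, 264], [143, 236], [131, 133]]
expected top corners [[281.0, 161.0], [333.0, 161.0], [331.0, 271.0], [284.0, 271.0]]
```

Yellow's top front edge is at (287–331, 264), against the expected (284–331, 271), so it is upright in place. Now green.

```bash
python3 -m creep '[[[0,-40,0],-7,60],[[0,-80,0],-14,60],[[0,-120,0],-21,60],[[0,-487,10],-23,60],[[0,-487,10],-23,60],[[0,-487,10],-23,60],[[0,-487,10],-23,60],[[0,-487,10],-23,60],[[0,-487,10],-23,60],[[0,-487,10],-23,60],[[0,-487,10],-23,60],[[0,-487,10],-23,60],[[0,-487,10],-23,60],[[0,-487,10],-23,60],[[0,-487,10],-23,60],[[0,-487,10],-23,60],[[0,-487,10],-23,60]]' 30
python3 - <<'E'
from h import *
to([642,48,152])
im=eyes.read_camera("wrist"); cv2.imwrite("pics/w19.png",im[...,::-1])
for c,st in caddy(im=im):
    print(st.tolist(),cv2.approxPolyDP(cv2.convexHull(c),5,True)[:,0].tolist())
print([proj("wrist",[*fr(np.array([639,48]),PY,x,y),194]).round(0).tolist() for x,y in((44,19),(44,-19),(-44,-19),(-44,19))])
E
```

```text
clock: 37.97
ee_pos: [641.2, 47.2, 340.6]
orientation: [0.999, -0.05, -0.0, 0.0]
ft_force: [-0.1, 0.2, 0.4]
opening: 0.699
ee [641.2  47.2 340.6] shift [  0.8  -1.1 188.6] yaw -5.7 F [-0.1  0.2  0.4] t 38.0 op 59.7
[284, 144, 55, 129, 6482] [[331, 144], [338, 158], [335, 271], [287, 271], [285, 156], [290, 144]]
[0, 220, 192, 214, 17447] [[136, 220], [191, 294], [135, 370], [23, 432], [0, 433], [0, 311]]
[482, 244, 158, 153, 13873] [[529, 244], [639, 293], [639, 396], [501, 341], [482, 320]]
[[280.0, 161.0], [336.0, 161.0], [335.0, 278.0], [284.0, 278.0]]
```

```bash
python3 -m creep '[[[1,0,40],0,60],[[1,0,80],0,60],[[1,0,120],0,60],[[1,0,160],0,60],[[1,0,182],0,60],[[1,0,189],0,60],[[1,0,189],0,60],[[1,0,189],0,0],[[1,0,189],0,0],[[1,0,189],0,0],[[1,0,189],0,0],[[1,0,189],0,0],[[1,0,170],0,0],[[1,0,130],0,0],[[1,0,90],0,0],[[1,0,50],0,0],[[1,0,10],0,0],[[1,0,-10],0,0],[[1,0,-10],0,0]]' 30
python3 - <<'E'
from h import *
to([421,-175,350])
E
```

```text
clock: 39.6
ee_pos: [645.3, 49.6, 357.6]
orientation: [0.999, -0.049, 0.006, -0.001]
ft_force: [0.8, 0.0, -1.2]
opening: 0.441
ee [645.3  49.6 357.6] shift [-201.5  245.3    4.6] yaw -5.6 F [ 0.8  0.  -1.2] t 39.6 op 37.7
```

```bash
python3 -m creep '[[[-30,25,0],7,0],[[-60,55,0],14,0],[[-85,85,0],21,0],[[-110,115,0],23,0],[[-201,245,5],23,0],[[-201,245,5],23,0],[[-201,245,5],23,0],[[-201,245,5],23,0],[[-201,245,5],23,0],[[-201,245,5],23,0],[[-201,245,5],23,0]]' 30
python3 - <<'E'
from h import *
to([421,-175,350])
im=eyes.read_camera("wrist"); cv2.imwrite("pics/w20.png",im[...,::-1])
for c,st in caddy(im=im):
    print(st.tolist(),cv2.approxPolyDP(cv2.convexHull(c),5,True)[:,0].tolist())
o,y=np.array([441.5,-310.4]),np.radians(-28.4)
print("rim expected",[proj("wrist",[*fr(o,y,a,b),51]).round(0).tolist() for a,b in((58,114),(58,-114),(-58,-114),(-58,114))])
print("yellow top expected",[proj("wrist",[*fr(np.array([406.3,-375.5]),y,a,b),186]).round(0).tolist() for a,b in((44,19),(44,-19),(-44,-19),(-44,19))])
E
```

```text
clock: 40.52
ee_pos: [418.8, -174.5, 345.4]
orientation: [0.969, -0.247, -0.0, -0.0]
ft_force: [0.5, 0.0, -1.8]
opening: 0.442
ee [ 418.8 -174.5  345.4] shift [ 2.2 -0.6 -4.6] yaw -28.6 F [ 0.5  0.  -1.8] t 40.5 op 37.8
[282, 63, 306, 132, 28407] [[293, 63], [586, 72], [557, 194], [349, 181], [282, 160]]
[240, 196, 141, 267, 31649] [[349, 196], [380, 266], [367, 455], [319, 462], [254, 455], [240, 264], [268, 197]]
rim expected [[305.0, 32.0], [541.0, 35.0], [524.0, 155.0], [305.0, 154.0]]
yellow top expected [[556.0, 29.0], [611.0, 31.0], [586.0, 161.0], [536.0, 161.0]]
```

The caddy has been knocked: its left rear corner is now at (293,63), not (305,32). Profiling the mask edges before re-measuring.

```bash
python3 - <<'E'
from h import *
im=cv2.imread("pics/w20.png"); h=cv2.cvtColor(im,cv2.COLOR_BGR2HSV)
m=cv2.morphologyEx(cv2.inRange(h,(12,128,60),(28,255,255)),cv2.MORPH_OPEN,np.ones((3,3)))
for u in range(284,590,12):
    v=np.where(m[30:230,u]>0)[0]+30; print(u,v.min(),v.max(),len(v),end=" | ")
print()
for v in range(60,200,12):
    u=np.where(m[v,200:640]>0)[0]+200; print(v,(u.min(),u.max()) if len(u) else None,end=" | ")
E
```

```text
284 157 229 38 | 296 63 229 131 | 308 63 229 115 | 320 63 229 116 | 332 63 229 111 | 344 63 229 123 | 356 63 229 130 | 368 64 180 30 | 380 64 181 97 | 392 64 181 97 | 404 64 181 95 | 416 64 181 99 | 428 65 181 117 | 440 65 181 86 | 452 65 182 104 | 464 65 182 62 | 476 66 182 103 | 488 66 182 117 | 500 67 185 119 | 512 67 191 125 | 524 69 192 123 | 536 67 193 127 | 548 67 194 127 | 560 69 184 114 | 572 70 138 69 | 584 72 90 19 | 
60 None | 72 (np.int64(293), np.int64(586)) | 84 (np.int64(293), np.int64(585)) | 96 (np.int64(292), np.int64(582)) | 108 (np.int64(292), np.int64(579)) | 120 (np.int64(292), np.int64(576)) | 132 (np.int64(292), np.int64(573)) | 144 (np.int64(292), np.int64(570)) | 156 (np.int64(285), np.int64(567)) | 168 (np.int64(342), np.int64(564)) | 180 (np.int64(348), np.int64(561)) | 192 (np.int64(518), np.int64(557)) |
```

```bash
python3 - <<'E'
from h import *
W=lambda u,v:onz("wrist",u,v,51)[:2]
L=W(292.5,120);L2=W(293,72);r1,r2=W(300,62.5),W(480,65.5);f1,f2=W(380,181.5),W(480,182.5)
for a,b in((r1,r2),(f1,f2)): d=a-b; print(np.degrees(np.arctan2(d[1],d[0]))-90)
y=np.radians(-28.6)
X=np.array([np.cos(y),np.sin(y)]);Y=np.array([-X[1],X[0]])
xr=np.mean([r1@X,r2@X]);xf=np.mean([f1@X,f2@X]);yl=np.mean([L@Y,L2@Y]);print("depth",xr-xf)
c=X*(xr+xf)/2+Y*(yl-113.5); print("centre",c)
print("yellow top exp",[proj("wrist",[*(c-74*Y+a*X+b*Y),186]).round(0).tolist() for a,b in((44,19),(44,-19),(-44,-19),(-44,19))])
t=c+74*Y+3*X; print("bay2 tcp",t); to([*t,150]); to([*(c+3*X),150])
E
```

```text
-28.96620492106166
-28.833877597165845
depth 116.40639501277258
centre [ 422.62854187 -285.45503968]
yellow top exp [[531.0, 74.0], [585.0, 75.0], [562.0, 200.0], [512.0, 199.0]]
bay2 tcp [ 460.68568828 -221.92037507]
ee [ 419.3 -174.   345.5] shift [ 59.3  22.5 195.4] yaw -28.5 F [ 0.  -0.4 -1.3] t 40.6 op 37.8
ee [ 419.3 -174.   345.5] shift [ 59.2  96.5 195.3] yaw -28.5 F [ 0.  -0.4 -1.3] t 40.6 op 37.8
```

Depth 116.4 mm checks out. The caddy's new centre is (422.6,−285.5), and yellow's top sits where expected, still upright. Green goes to compartment 2.

```bash
python3 -m creep '[[[35,15,0],0,0],[[59,22,0],0,0],[[59,22,0],0,0],[[59,22,40],0,0],[[59,22,80],0,0],[[59,22,120],0,0],[[59,22,155],0,0],[[59,22,180],0,0],[[59,22,192],0,0],[[59,22,194],0,0],[[59,22,194],0,0]]' 30
python3 - <<'E'
from h import *
to([460.7,-222,145])
E
python3 -m creep '[[[0,0,3],0,0],[[0,0,6],0,0],[[0,0,6],0,0]]' 30
python3 - <<'E'
from h import *
to([460.7,-222,145])
E
```

```text
clock: 41.48
ee_pos: [460.4, -221.4, 150.9]
orientation: [0.969, -0.246, -0.001, -0.0]
ft_force: [0.3, 0.7, -2.2]
opening: 0.441
ee [ 460.4 -221.4  150.9] shift [0.6 0.4 5.9] yaw -28.5 F [ 0.3  0.7 -2.2] t 41.5 op 37.6
clock: 41.73
ee_pos: [461.4, -222.9, 146.8]
orientation: [0.969, -0.247, 0.001, 0.0]
ft_force: [1.3, -0.2, -1.9]
opening: 0.44
ee [ 461.4 -222.9  146.8] shift [-1.1 -0.4  1.8] yaw -28.6 F [ 1.3 -0.2 -1.9] t 41.7 op 37.6
```

Not yet touching; a few millimetres more.

```bash
python3 -m creep '[[[0,0,2],0,0],[[0,0,4],0,0],[[0,0,4],0,0]]' 30
python3 -m creep '[[[0,0,0],0,44],[[0,0,0],0,52],[[0,0,0],0,60],[[0,0,0],0,60],[[0,0,0],0,60],[[0,0,-30],0,60],[[0,0,-70],0,60],[[0,0,-110],0,60],[[0,0,-150],0,60],[[0,0,-190],0,60],[[0,0,-205],0,60],[[-60,0,-205],0,60],[[-110,30,-205],0,60],[[-110,30,-205],0,60],[[-110,30,-205],0,60]]' 30
python3 - <<'E'
from h import *
to([0,0,0])
c0=np.array([422.6,-285.5]);y=np.radians(-28.7)
for n in ("wrist","top","scene"):
    im=eyes.read_camera(n); cv2.imwrite(f"pics/{n}21.png",im[...,::-1])
    print(n,[(st.tolist(),cv2.approxPolyDP(cv2.convexHull(c),5,True)[:,0].tolist()) for c,st in caddy(im=im) if n=="wrist" or st[4]>200][:6])
    for b in(74,-74): print(b,[proj(n,[*fr(c0,y,a,b+d),186]).round(0).tolist() for a,d in((44,19),(44,-19),(-44,-19),(-44,19))])
E
```

```text
clock: 41.98
ee_pos: [462.9, -223.8, 146.0]
orientation: [0.969, -0.247, 0.004, 0.0]
ft_force: [-2.5, 2.1, 26.0]
opening: 0.437
clock: 43.23
ee_pos: [342.2, -195.7, 346.4]
orientation: [0.969, -0.248, -0.003, -0.0]
ft_force: [-0.1, -0.5, -0.9]
opening: 0.707
ee [ 342.2 -195.7  346.4] shift [-392.3   -7.   348.5] yaw -28.8 F [-0.1 -0.5 -0.9] t 43.2 op 60.3
wrist [([229, 0, 279, 126, 28269], [[507, 0], [487, 110], [459, 125], [237, 121], [229, 0]])]
74 [[230.0, -17.0], [289.0, -17.0], [291.0, 123.0], [237.0, 123.0]]
-74 [[459.0, -16.0], [517.0, -14.0], [500.0, 124.0], [447.0, 124.0]]
top [([508, 88, 83, 76, 3104], [[544, 88], [590, 129], [577, 151], [550, 163], [508, 121], [517, 99]]), ([456, 164, 118, 104, 5394], [[488, 164], [573, 201], [537, 267], [456, 228]]), ([369, 284, 94, 76, 3441], [[378, 288], [453, 288], [462, 297], [458, 331], [431, 359], [369, 305]])]
74 [[406.0, 253.0], [417.0, 262.0], [395.0, 284.0], [383.0, 274.0]]
-74 [[452.0, 289.0], [464.0, 299.0], [442.0, 322.0], [429.0, 312.0]]
scene [([0, 0, 115, 46, 1430], [[114, 0], [0, 45], [0, 33], [30, 0]]), ([0, 58, 164, 117, 1214], [[163, 58], [152, 76], [0, 174], [15, 156]]), ([562, 86, 62, 41, 1624], [[562, 93], [588, 86], [623, 95], [622, 111], [605, 126], [568, 115]]), ([60, 96, 87, 75, 1944], [[146, 113], [114, 149], [71, 170], [65, 165], [61, 136], [117, 96]]), ([611, 126, 29, 49, 1062], [[639, 126], [639, 173], [611, 171], [619, 135]]), ([565, 133, 50, 33, 1126], [[614, 137], [608, 165], [565, 157], [579, 135]])]
74 [[413.0, 221.0], [425.0, 225.0], [409.0, 240.0], [397.0, 235.0]]
-74 [[463.0, 238.0], [476.0, 242.0], [462.0, 258.0], [448.0, 253.0]]
```

```bash
python3 -m creep '[[[30,20,-30],0,60],[[55,40,-60],0,60],[[55,40,-60],0,60],[[55,40,-60],0,60],[[55,40,-60],0,60]]'
python3 - <<'E'
from h import *
to([0,0,0])
c0=np.array([422.6,-285.5]);y=np.radians(-28.7)
im=eyes.read_camera("wrist"); cv2.imwrite("pics/w22.png",im[...,::-1])
for b in(74,-74): print(b,[proj("wrist",[*fr(c0,y,a,b+d),186]).round(0).tolist() for a,d in((44,19),(44,-19),(-44,-19),(-44,19))])
print("rim",[proj("wrist",[*fr(c0,y,a,b),51]).round(0).tolist() for a,b in((58,114),(58,-114),(-58,-114),(-58,114))])
h=cv2.cvtColor(im,cv2.COLOR_RGB2HSV)
top=cv2.inRange(h,(8,140,90),(17,255,230)); top=cv2.morphologyEx(top,cv2.MORPH_OPEN,np.ones((5,5)))
k,l,st,ce=cv2.connectedComponentsWithStats(top)
print([(st[i].tolist(),ce[i].round().tolist()) for i in range(1,k) if st[i][4]>800])
for v in(40,100,150,170):print(v,[(u,h[v,u].tolist()) for u in range(190,500,12)])
E
```

```text
clock: 43.8
ee_pos: [379.0, -257.6, 405.9]
orientation: [0.969, -0.247, -0.001, -0.0]
ft_force: [0.8, -0.0, -1.3]
opening: 0.704
ee [ 379.  -257.6  405.9] shift [-455.4  -44.9  406.6] yaw -28.6 F [ 0.8 -0.  -1.3] t 43.8 op 60.1
74 [[201.0, 80.0], [247.0, 79.0], [252.0, 186.0], [209.0, 186.0]]
-74 [[383.0, 80.0], [429.0, 80.0], [420.0, 186.0], [377.0, 186.0]]
rim [[211.0, 70.0], [416.0, 71.0], [409.0, 174.0], [218.0, 174.0]]
[([374, 77, 51, 50, 1178], [399.0, 100.0])]
40 [(190, [17, 120, 189]), (202, [17, 116, 191]), (214, [16, 115, 189]), (226, [16, 118, 190]), (238, [16, 119, 195]), (250, [17, 117, 188]), (262, [17, 116, 180]), (274, [16, 117, 174]), (286, [17, 117, 183]), (298, [17, 117, 181]), (310, [16, 117, 183]), (322, [17, 120, 187]), (334, [17, 119, 187]), (346, [17, 116, 189]), (358, [17, 119, 185]), (370, [17, 119, 187]), (382, [17, 120, 185]), (394, [16, 113, 187]), (406, [17, 118, 184]), (418, [16, 117, 161]), (430, [25, 60, 107]), (442, [25, 55, 115]), (454, [24, 57, 112]), (466, [27, 50, 97]), (478, [25, 58, 106]), (490, [25, 59, 112])]
100 [(190, [17, 116, 192]), (202,
[... 1039 characters left out ...]
), (442, [27, 55, 120]), (454, [23, 57, 117]), (466, [25, 55, 115]), (478, [24, 55, 116]), (490, [25, 56, 113])]
170 [(190, [17, 116, 187]), (202, [16, 117, 198]), (214, [16, 154, 233]), (226, [16, 156, 236]), (238, [16, 159, 232]), (250, [15, 161, 228]), (262, [18, 155, 153]), (274, [18, 151, 88]), (286, [18, 139, 90]), (298, [17, 147, 90]), (310, [17, 140, 93]), (322, [18, 143, 89]), (334, [18, 144, 87]), (346, [19, 148, 146]), (358, [17, 140, 95]), (370, [15, 161, 217]), (382, [16, 154, 238]), (394, [16, 155, 238]), (406, [16, 158, 233]), (418, [27, 58, 115]), (430, [26, 57, 89]), (442, [24, 60, 114]), (454, [27, 58, 119]), (466, [26, 55, 115]), (478, [24, 54, 117]), (490, [25, 54, 119])]
```

```bash
python3 - <<'E'
from h import *
from rig import workorder
im=cv2.imread("pics/w22.png"); h=cv2.cvtColor(im,cv2.COLOR_BGR2HSV).astype(int)
for u in(222,240,388,404):
    v=[v for v in range(50,230) if 12<=h[v,u,0]<=17 and h[v,u,1]>148 and h[v,u,2]>130]; print(u,v[0],v[-1],len(v))
im2=eyes.read_camera("wrist")[...,::-1]; print("diff",cv2.absdiff(im,im2)[60:200,190:430].max())
print(ctrl.read_state()["ft_force"].round(1),ctrl.read_state()["clock"])
print(workorder.finish_job())
E
```

```text
222 75 180 106
240 75 180 106
388 75 181 107
404 77 183 107
diff 139
[-0.3 -0.4  0.2] 43.9
the job is handed in; nothing more can be done
None
```

The job is handed in at about 44 s on the robot's clock, of the 210 s allowed. No verdict was reported.

**What I did**
- Only the green and yellow cartons were present. I tipped each onto the rail by its top rear edge, gripped its leaning upper part and drew it out slantwise.
- I turned each upright in the pads by pushing its rear bottom edge against a divider end, and stood it in press bays 0 (yellow) and 2 (green).
- I pressed the pedal to its stop and let it come back up, then stood yellow in caddy compartment 0 and green in compartment 2.
- The caddy was knocked about 3 cm during the run. I re-measured it before placing green.

**Last checks**
- **Cartons:** both tops measured about 106 px long, which is full size. They sat within about 8 px (roughly 6 mm) of where they should be, upright in separate compartments.
- **Pedal:** its pad looked back at rest, in a mask check right after release and in the last picture I viewed.
- **Robot:** the hand was clear of everything, with force near zero.

**What disagreed or was weaker**
- The pedal press briefly reached 83 N at the wrist. I eased it to 27 N for the hold; the wrist limit is 120 N.
- Green's set-down peaked at 26 N.
- My last still-frame comparison showed a largest single-pixel difference of 139. I didn't look into it (noise or small camera motion are possible), so it doesn't confirm the scene was at rest.
- I did not re-measure the jug and pourer at the end. I saw no contact with either.

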